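Zero the comparator on its master, gauge the cones, pack and hasp the case

ROBOT

A 6-joint arm with a two-finger parallel gripper is mounted at the origin on a cart in front of the work surface, level with it; the furniture and walls round the work are solid. World frame = base frame: x ahead of the robot, y to its left, z up, the work surface at z = 0. Lengths are in m, angles in rad, forces in N, time in s.
With the tool pointing down it reaches from about 0.35 to 0.975 m from the base axis. Payload 4.9 kg.
Tool frame: the origin (TCP) lies at the very end of the fingers, on their centre line; the grasp point (between the pads) lies 19 mm behind it; z points along the fingers, y is the line along which they close (so a half turn about z gives the same grasp; the last joint's range is limited). The gripper opens to 85 mm and grips with 20 to 120 N. Pads are 22 mm wide; open, the fingers measure 114 mm over their backs; the gripper's body (76 mm by 85 mm) begins 54 mm behind the grasp point. The pads swing forward as they close: fully open they stand 13 mm farther back than shut.
Start: joints at [1.047, 0.053, 1.613, -0, 1.476, -0.119], TCP at [0.246, 0.574, 0.231] pointing down, gripper open.
Joint ranges: [-3.01, 3.01], [-1.01, 2.22], [0.06, 2.58], [-1.02, 4.17], [0.09, 2.62], [-3.14, 3.14]. Speed limits (rad/s): [2.57, 2.57, 3.14, 3.14, 3.14, 3.14].

INTERFACE

Orientations are given as a rotation vector (axis times angle).
In Python, from station import get_obs, get_image, finish_job gives the robot as it stands. The module is installed in compiled form; this text tells all that it offers.
- The arm moves only by the tool carry_out, never from a script. Its argument "rows" is a list of rows, each a list of 7 numbers: the turn, a rotation vector about the tool's x, y, z as a fraction of full scale, then the shift along the tool's x, y, z as a fraction of full scale, then the closure, from -1 (fully open) to 1 (shut). A call has 1 to 5 rows; each row is the pose to reach, as a shift and turn from the pose commanded when the call began, along the tool's axes at that moment, turning the shorter way round; what a row does not reach only later rows make up. Full scale, the value 1, is 300 mm for a shift and pi rad for a turn. A row lasts 1/10 s, in which the tool goes at most 50 mm and 8.59 degrees, less where a joint would pass 70% of its speed; a pose out of reach is approached as far as the arm can. A call with a number of a shift or a turn outside -1 to 1 is refused whole. A call with a gripper value outside its range is refused whole. The fingers move at their own pace and stop on an object; "force" is the grip in N (left out, the last holds). Time passes only in rows, so rows that repeat a pose let the fingers close. It gives the time, the measured TCP pose, the force, the opening and the grip force at its end, in the units of the state.
- get_obs(): the state, without advancing time (a new reading comes with each control period).
- get_image(name): name is "side" or "top"; returns a dict with "img" (480x640x3 uint8, blue, green, red), "mtx" (3x3 intrinsics, pixels), "R" (3x3) and "t" (3): a world point X has camera coordinates R X + t. Camera axes: x right, y down, z forward; pixel columns grow to the right and rows downward; lengths in m; the calibration is good to about 2 mm. A picture is of the moment at which its call begins. There is no depth.
- finish_job(): hands the job in; it is judged then, once.
The state is a dict: "t": time; "q": joint angles; "dq": joint speeds; "effort": joint torques, N m; "tool_pos": TCP position; "tool_rot": TCP orientation; "contact_force": force on the tool from outside, world axes, zero at the start; "wrist_torque": the same for the moment, N m; "opening": finger opening in m; "grip_force": force on a finger pad.
Only numpy, scipy, OpenCV 4.12 (cv2) and the standard library are available. Lean on these libraries where they do the work, as an engineer would, in place of code of your own. Each camera call takes 0.05 s, during which the arm holds its last target. There are 200 camera calls.

TASK

Stand the setting master on the bench comparator, against its two stop pins, and turn the dial's bezel until the zero mark stands under the pointer; then take the master off. Gauge the bearing cones that stand in the row in front of the electronic scale, one at a time from left to right, as their readings are noted in that order: set each on the comparator in the master's place, let go so that the plunger presses it against the pins, and after a moment put it in the case. When the master and all those cones stand side by side, flat and right way up, on the floor of the wooden case, close its lid and swing the hasp over the catch; leave the other things alone.

Things in the scene. Friction and masses are not known exactly. Their poses are not given: they have to be found in the camera images.
- comparator: bench comparator fixed on the table: grey base plate 112 x 236 x 12 mm (x, y, z), origin under its middle, x away from the robot at yaw 0. On its left part (+y) is the seat with two stop pins (10 mm thick, 23 mm tall) and the sprung plunger, on its right part a dial gauge lying face up. Nothing on it stands higher than 48 mm. Gripping fingers have room on the x sides of the seat
- gauge_seat (a point): where the middle of a seated part's underside comes to stand, at comparator (0, 55, 12) mm. The pins' axes are 23 mm from it towards +y and 19 mm to either side in x. The plunger's ball tip bears on the part from the -y side, 15.5 mm above the base. A part lowered upright here, or up to 2 mm nearer the plunger, pushes the tip back with its tapered foot; let go, it is pressed on to the pins
- plunger (a joint): how far the plunger is pushed in, m: 0 at rest (tip 4 mm inside a seated part's rim), about 0.004 with the master seated, 0.001 to 0.004 with a cone, end stop 0.008; spring force about 3 N. Each mm turns the pointer 0.5 rad clockwise seen from above
- dial_center (a point): on the dial's axis at the top of the bezel, 48 mm over the table, at comparator (0, -40, 48) mm. The bezel, a knurled steel ring 60 mm in diameter from 34 to 48 mm over the table, turns about the vertical and carries the white dial with it. The gauge body below is 52 mm in diameter, the stem clamp towards the seat 33 mm tall: fingers may reach down to 34 mm over the table all round
- bezel (a joint): turn of the bezel, rad, growing clockwise seen from above; range -3 to 3, friction 0.03 N m, stays where it is left. At the start it stands about 0.5 to 2.3 rad anticlockwise of where it has to be
- zero_mark (a point): the zero of the dial: a bold black wedge at its rim (the other divisions are thin strokes, 50 to the turn); the point lies 19 mm from the dial's axis and turns with the bezel
- pointer_tip (a point): point on the thin black pointer, 19 mm from the dial's axis, at its long end; the dial reads zero when it lies over the zero mark. The pointer follows the plunger, not the bezel; where it rests differs from start to start
- master: setting master: bright steel disc 50 mm in diameter and 18 mm thick with a tapered foot and, on top, a knurled round grip 24 mm in diameter from 18 to 42 mm height; 0.18 to 0.28 kg; origin in the middle of its underside, z up
- cone_1: taper roller bearing cone, 50 mm in diameter at 16 mm height, 42 mm at its foot, 18.5 mm tall, 0.09 to 0.15 kg, origin in the middle of its underside, z up (wide end up); first place from the left (+y) in the row in front of the scale, may be absent. The cones that lie in front of, right of and beyond the case are not part of the job
- cone_2: taper roller bearing cone, 50 mm in diameter at 16 mm height, 42 mm at its foot, 18.5 mm tall, 0.09 to 0.15 kg, origin in the middle of its underside, z up (wide end up); second place from the left (+y) in the row in front of the scale, may be absent. The cones that lie in front of, right of and beyond the case are not part of the job
- cone_3: taper roller bearing cone, 50 mm in diameter at 16 mm height, 42 mm at its foot, 18.5 mm tall, 0.09 to 0.15 kg, origin in the middle of its underside, z up (wide end up); third place from the left (+y) in the row in front of the scale, may be absent. The cones that lie in front of, right of and beyond the case are not part of the job
- cone_4: taper roller bearing cone, 50 mm in diameter at 16 mm height, 42 mm at its foot, 18.5 mm tall, 0.09 to 0.15 kg, origin in the middle of its underside, z up (wide end up); last place from the left (+y) in the row in front of the scale, may be absent. The cones that lie in front of, right of and beyond the case are not part of the job
- case: wooden sample case fixed on the table, 170 x 224 x 56 mm outside (x, y, z), open at the top, walls and floor 8 mm, inside 154 x 208 mm and 48 mm deep; origin under its middle, lid hinges on its +x side, hasp in the middle of its -x side. Four parts fit two by two at about x -40 and +30, y +-48 mm with the fingers closing along y
- case_floor (a point): middle of the case's inner floor, 8 mm over the table
- case_lid (a joint): angle of the case's lid, rad: 0 shut, 1.57 upright, end stop 1.9. A stiff hinge (0.33 N m) holds it wherever it is left, so it has to be pushed right down. The lid is a board 170 x 224 x 12 mm (12 mm beyond the hinge line's plane), 0.25 kg
- lid_hinge (a point): middle of the lid's hinge line, along the case's y axis, at case (85, 0, 56) mm
- lid_edge (a point): middle of the lid's free edge, 170 mm from the hinge line, in the middle of its thickness
- case_hasp (a joint): angle of the hasp, rad: 0 swung over the catch (over the lid's front edge, its slot round the staple), 1.75 folded out to the front (end stop). Past about 0.6 rad it falls to either side by its weight. Swung over too early it bars the lid; swung over the shut lid it holds it down
- hasp_hinge (a point): middle of the hasp's hinge line, along the case's y axis, at case (-90, 0, 50) mm
- hasp_tab (a point): middle of the hasp's turned-up tab, 45 mm from its hinge line. Hasp and tab are 3 mm sheet, 30 mm wide along y; pinched across that width (fingers to either side along y) the tab can pivot between the fingers while it is swung. When shut, the tab's middle is 81 mm over the table, 13 mm over the lid's top
- marker: bystander: black and red marker pen, 132 mm long, lying near the table's front edge; leave it where it is
- screwdriver: bystander: screwdriver with a blue handle, 214 mm long, lying along the front edge before the row of cones; leave it
- tape_roll: bystander: roll of brown tape, 95 mm across, 24 mm tall, beyond the case; leave it
Things that resemble listed ones, but are neither listed nor needed, are in the scene too. Leave any green or orange look-alike of the cone_2 alone.

How it is judged:
By the outcome, as a careful person would: the job done as asked, in the order asked, and still so for the second after the job is handed in, with the robot touching nothing.
Of cone_1, cone_2, cone_3, cone_4 only 2 to 3 are there at a start; the rules pass over those that are not, and their reading is None.
At some moment in a run one of master, cone_1, cone_2, cone_3, cone_4 may be knocked a few centimetres aside while the robot is not near it.
Once in a run the grip may slacken for a moment while it holds something.
It also fails if it takes over 210 s, if anything falls off the work surface, if the arm or the gripper's body presses on something with over 40 N, if the wrist force passes 120 N, or if a joint passes its speed limit or range.

## Working session

There is one attempt and no reset: what is moved stays moved. The work goes in short steps, Python scripts to look and compute and a tool call to move; the robot and the scene stay as the last step left them, time stands still between calls to the robot, and variables do not carry over. Pictures are saved under pics/ and viewed, at most 14 in all, crops included, and the job is handed in when it is done.

Besides the shell and the picture viewer there is one more tool, called after "Request:" as name(argument=value, ...), one argument or row to a line, values as JSON. carry_out: Moves the arm, as the interface text tells. Shift numbers are shares of 300 mm and turn numbers shares of pi rad, none past 1 either way. Its arguments: {"type":"object","properties":{"rows":{"type":"array"},"force":{"type":"number"}},"required":["rows"]}

```bash
mkdir -p pics
cat > h.py <<'E'
import numpy as np, cv2
from scipy.spatial.transform import Rotation as Ro
from station import get_obs, get_image, finish_job
def ray(c,u,v,z):
    d=c["R"].T@np.linalg.solve(c["mtx"],[u,v,1.]); o=-c["R"].T@c["t"]
    return o+d*(z-o[2])/d[2]
def px(c,X):
    p=c["mtx"]@(c["R"]@np.array(X,float)+c["t"]); return p[:2]/p[2]
def goal(pos,yaw=None):
    """fractions from current measured pose; tool down, closing line at yaw (tool y dir) """
    o=get_obs(); R=Ro.from_rotvec(o["tool_rot"]); s=R.inv().apply(np.array(pos)-o["tool_pos"])/.3
    t=np.zeros(3)
    if yaw is not None:
        best=None
        for k in(0,np.pi):
            y=np.array([np.cos(yaw+k),np.sin(yaw+k),0]);z=np.array([0,0,-1.]);x=np.cross(y,z)
            r=(R.inv()*Ro.from_matrix(np.c_[x,y,z])).as_rotvec()
            if best is None or np.linalg.norm(r)<np.linalg.norm(best): best=r
        t=best/np.pi
    print(np.r_[t,s].round(4)); return np.r_[t,s]
E
python3 - <<'E'
from h import *
for n in("top","side"):
    c=get_image(n); cv2.imwrite(f"pics/{n}0.png",c["img"]); print(n,c["mtx"].tolist(),(-c["R"].T@c["t"]).round(3),c["R"].round(3).tolist())
o=get_obs();print(o); print(Ro.from_rotvec(o["tool_rot"]).as_matrix().round(4))
E
```

```text
top [[489.627203385859, 0.0, 312.8652662121692], [0.0, 489.627203385859, 240.31156743725555], [0.0, 0.0, 1.0]] [ 0.426 -0.059  1.232] [[0.022, -1.0, -0.013], [-0.995, -0.021, -0.097], [0.097, 0.015, -0.995]]
side [[465.21020085965074, 0.0, 316.7290493540633], [0.0, 465.21020085965074, 242.1635781434409], [0.0, 0.0, 1.0]] [ 0.572 -0.975  0.906] [[0.999, 0.048, -0.007], [0.026, -0.669, -0.743], [-0.04, 0.742, -0.669]]
{'t': 0.1, 'q': array([ 1.04706312e+00,  5.32831134e-02,  1.61417083e+00,  3.82337252e-06,
        1.47599008e+00, -1.19021596e-01]), 'dq': array([ 0.00077848, -0.0013987 , -0.00379191,  0.0001136 , -0.00044067,
       -0.00188603]), 'effort': array([ 1.11659043e-03, -3.94899702e+01, -3.71365857e+01, -1.08859313e-04,
        3.79124001e-03,  3.44860268e-05]), 'tool_pos': array([0.24582173, 0.57401115, 0.2301823 ]), 'tool_rot': array([-6.31271894e-01, -3.07691337e+00,  2.75682471e-03]), 'contact_force': array([-0.34973854,  0.38574798,  0.19164769]), 'wrist_torque': array([0.01438749, 0.00751935, 0.03249806]), 'grip_force': 0.0, 'opening': 0.08548608853408415}
[[-9.192e-01  3.938e-01 -9.000e-04]
 [ 3.938e-01  9.192e-01 -1.600e-03]
 [ 2.000e-04 -1.800e-03 -1.000e+00]]
```

View pics/top0.png

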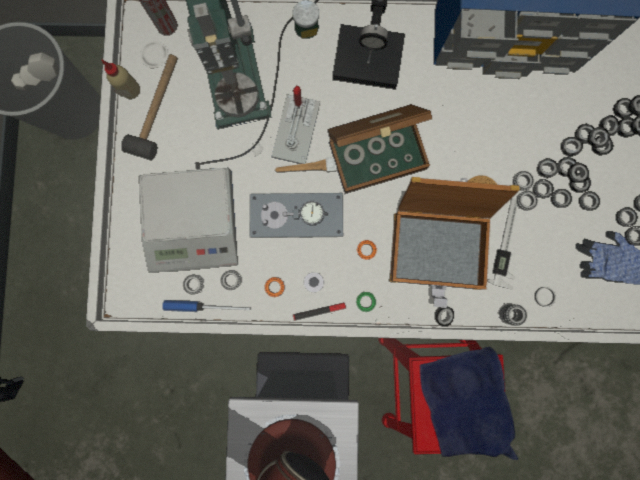

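View pics/side0.png

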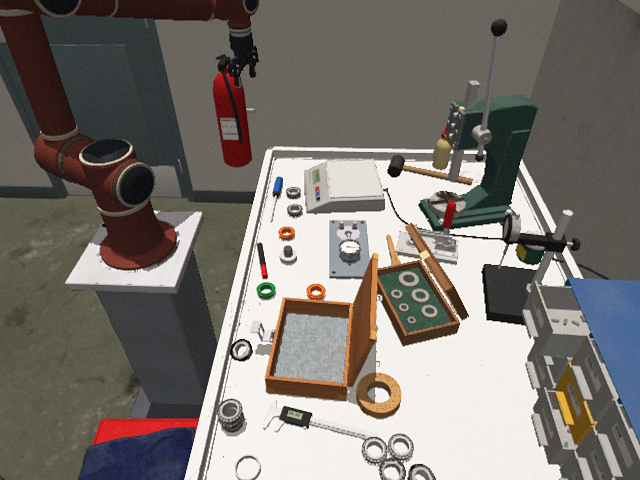

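The top view shows the master at (314,282), two cones at (193,284) and (231,280), the comparator at (250-343,193-238) with its seat on the left and dial at (313,213), and the open case around (440,250). Its hasp is at (438,295). The side view agrees.

Run:
```python
from h import *
c=get_image("top"); im=c["img"]
cv2.imwrite("pics/comp.png",cv2.resize(im[185:245,240:350],None,fx=7,fy=7,interpolation=cv2.INTER_CUBIC))
cv2.imwrite("pics/case.png",cv2.resize(im[170:330,380:530],None,fx=3.7,fy=3.7,interpolation=cv2.INTER_CUBIC))
hsv=cv2.cvtColor(im,cv2.COLOR_BGR2HSV)
def blobs(m,x0,x1,y0,y1,amin):
    k=np.zeros_like(m);k[y0:y1,x0:x1]=m[y0:y1,x0:x1]
    k=cv2.morphologyEx(k,cv2.MORPH_CLOSE,np.ones((3,3)))
    cs,_=cv2.findContours(k,cv2.RETR_EXTERNAL,cv2.CHAIN_APPROX_NONE)
    return [q for q in cs if cv2.contourArea(q)>amin]
g=cv2.cvtColor(im,cv2.COLOR_BGR2GRAY)
m=((g<185)*255).astype(np.uint8)
for q in blobs(m,170,340,268,298,60):
    (u,v),r=cv2.minEnclosingCircle(q); M=cv2.moments(q); print("obj",round(u,1),round(v,1),round(r,1),ray(c,u,v,.016).round(4),cv2.contourArea(q))
for q in blobs(m,244,350,188,244,1000):
    rr=cv2.minAreaRect(q); b=cv2.boxPoints(rr); w=np.array([ray(c,*p,.012) for p in b]); print("comp",b.round(1).tolist(),w.round(4).tolist(),w.mean(0), np.linalg.norm(np.diff(w,axis=0),axis=1))
o=get_obs();print(o["t"])
```

```text
obj 314.2 284.8 15.9 [ 0.4337 -0.0459  0.016 ] 399.0
obj 275.0 287.0 18.0 [0.426 0.051 0.016] 432.5
obj 209.5 277.5 40.6 [0.4458 0.2146 0.016 ] 1167.0
comp [[244.0, 188.0], [349.0, 188.0], [349.0, 242.0], [244.0, 242.0]] [[0.6739, 0.1375, 0.012], [0.6791, -0.1283, 0.012], [0.5421, -0.1304, 0.012], [0.5365, 0.1325, 0.012]] [0.60787092 0.00285078 0.012     ] [0.26582153 0.13703909 0.26296342]
0.15
```

View pics/comp.png

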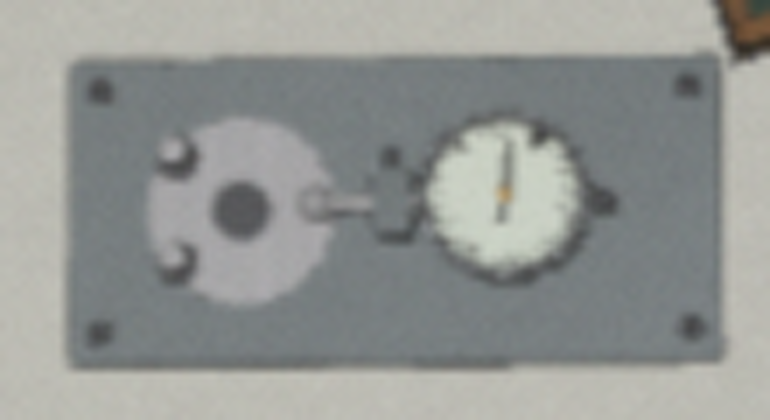

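View pics/case.png

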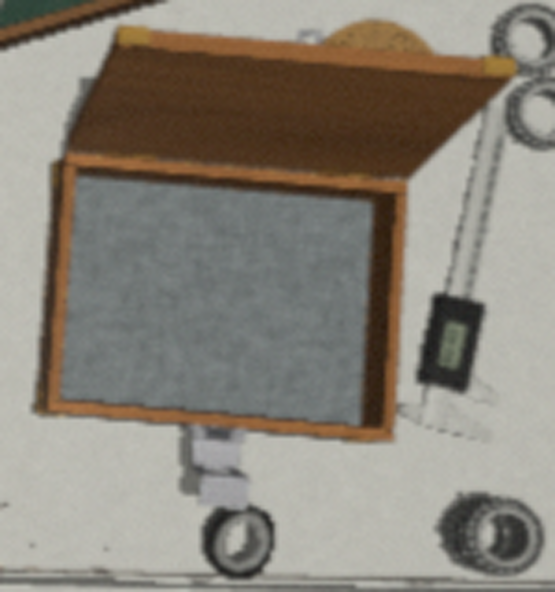

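The comparator crop shows the plate corners at crop (68,65), (718,55), (722,360) and (68,365). The pins are at (178,155) and (178,265), the dial centre at (505,193), the zero wedge at (540,132), and the pointer points up to (508,140). In the case crop, the rim corners are at (65,156), (405,185), (392,438) and (48,408), and the tab at about (224,490).

Run:
```python
from h import *
c=get_image("top"); im=c["img"]; s=get_image("side")
cv2.imwrite("pics/row.png",np.vstack([cv2.resize(im[262:304,170:330],(800,210),interpolation=cv2.INTER_CUBIC),cv2.resize(s["img"][175:275,262:342],(400,500)[::1],interpolation=cv2.INTER_CUBIC).repeat(1,0) if 0 else cv2.copyMakeBorder(cv2.resize(s["img"][180:270,262:342],(347,390),interpolation=cv2.INTER_CUBIC),0,0,0,453,cv2.BORDER_CONSTANT)]))
P=np.array([[68,65],[718,55],[722,360],[68,365]])/7+[240,185]
w=np.array([ray(c,*p,.012) for p in P]);print("comp",w.round(4).tolist(),w.mean(0).round(4),np.linalg.norm(w-np.roll(w,-1,0),axis=1).round(3)); 
d=w[0]+w[3]-w[1]-w[2]; cy=np.arctan2(-d[0],d[1]);print("yaw",cy)
R=lambda a:np.array([[np.cos(a),-np.sin(a)],[np.sin(a),np.cos(a)]])
for n,u,v,z in(("pin",178,145,.035),("pin",178,257,.035),("dial",505,193,.046),("wedge",540,132,.046),("pt",508,140,.046),("tail",502,218,.046),("seathole",242,210,.012)):
    p=ray(c,u/7+240,v/7+185,z);print(n,p.round(4),(R(cy).T@(p-w.mean(0))[:2]).round(4))
P=np.array([[65,156],[405,185],[392,438],[48,408]])/3.7+[380,170]
w=np.array([ray(c,*p,.056) for p in P]);print("case",w.round(4).tolist(),w.mean(0).round(4),np.linalg.norm(w-np.roll(w,-1,0),axis=1).round(3))
d=w[0]+w[3]-w[1]-w[2];print("yaw",np.arctan2(-d[0],d[1]))
print("tab",ray(c,224/3.7+380,490/3.7+170,.01))
```

```text
comp [[0.658, 0.1224, 0.012], [0.6663, -0.1123, 0.012], [0.5558, -0.1155, 0.012], [0.549, 0.1186, 0.012]] [0.6073 0.0033 0.012 ] [0.235 0.111 0.234 0.109]
yaw 0.032064339673269174
pin [0.6257 0.079  0.035 ] [0.0209 0.0751]
pin [0.5858 0.0778 0.035 ] [-0.0191  0.0751]
dial [ 0.6092 -0.0372  0.046 ] [ 0.0007 -0.0406]
wedge [ 0.631 -0.049  0.046] [ 0.0221 -0.053 ]
pt [ 0.628  -0.0378  0.046 ] [ 0.0194 -0.0418]
tail [ 0.6004 -0.0363  0.046 ] [-0.0082 -0.0394]
seathole [0.6064 0.0579 0.012 ] [0.0009 0.0546]
case [[0.6129, -0.2441, 0.056], [0.5983, -0.4652, 0.056], [0.434, -0.4548, 0.056], [0.4483, -0.2341, 0.056]] [ 0.5234 -0.3496  0.056 ] [0.222 0.165 0.221 0.165]
yaw -0.06536986679823041
tab [ 0.39724532 -0.35842086  0.01      ]
```

View pics/row.png

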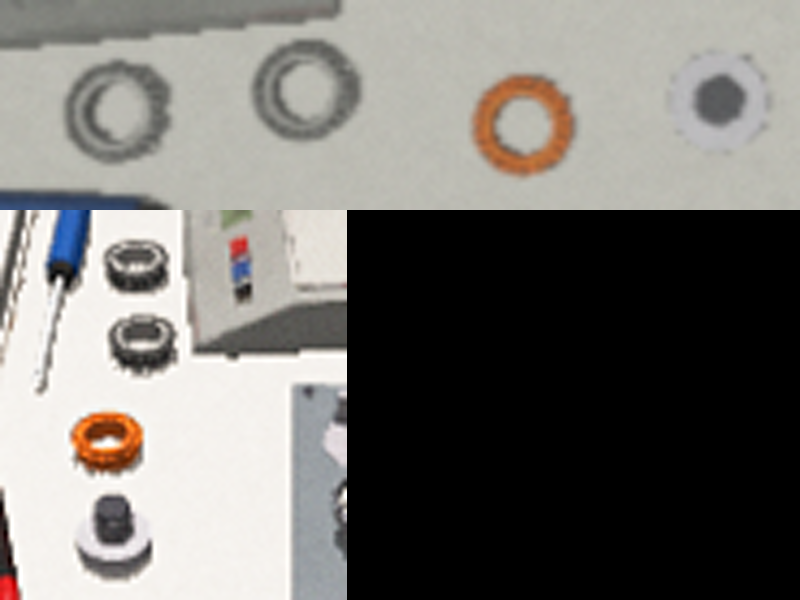

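The row crop gives cone A at full-image (193.4,284.4), cone B at (231.2,280.0), the master disc centre at (314,282.4), and the orange look-alike between them. Both cones stand wide end up.

Run:
```python
from h import *
c=get_image("top")
for n,u,v,z in(("A",193.4,284.4,.017),("B",231.2,280,.017),("M",314,282.4,.018),("Mknob",314.3,282,.042),("lidedge",382/3.7*0+380+318/3.7,170+48/3.7,.225),("tab",380+224/3.7,170+490/3.7,.076)):print(n,ray(c,u,v,z).round(4))
g=goal([.246,.574,.231],np.pi/2)
```

```text
A [0.4279 0.2536 0.017 ]
B [0.4408 0.1601 0.017 ]
M [ 0.4395 -0.0452  0.018 ]
Mknob [ 0.4402 -0.0462  0.042 ]
lidedge [ 0.6503 -0.359   0.225 ]
tab [ 0.3988 -0.3422  0.076 ]
[-2.000e-04 -1.000e-04 -1.289e-01 -3.000e-04 -9.000e-04 -5.000e-04]
```

Request:
carry_out(
  rows=[
    [0, 0, -0.129, 0, 0, 0, -1],
    [0, 0, -0.129, 0, 0, 0, -1],
    [0, 0, -0.129, 0, 0, 0, -1],
  ],
  force=40,
)

```text
t: 0.6
tool_pos: [0.2461, 0.5744, 0.2312]
tool_rot: [0.009, -3.141, 0.0]
contact_force: [0.4, 0.1, -0.0]
opening: 0.0855
grip_force: 0.0
```

Request:
carry_out(
  rows=[
    [0, 0, 0, -0.3, -0.75, 0, -1],
    [0, 0, 0, -0.3, -0.75, 0, -1],
    [0, 0, 0, -0.3, -0.75, 0, -1],
    [0, 0, 0, -0.3, -0.75, 0, -1],
    [0, 0, 0, -0.3, -0.75, 0, -1],
  ],
)

```text
t: 1.1
tool_pos: [0.3366, 0.3474, 0.2313]
tool_rot: [-0.0, 3.141, -0.0]
contact_force: [1.5, -0.2, 0.4]
opening: 0.0854
grip_force: 0.0
```

Request:
carry_out(
  rows=[
    [0, 0, 0, -0.25, -0.75, 0.2, -1],
    [0, 0, 0, -0.25, -0.75, 0.2, -1],
    [0, 0, 0, -0.25, -0.75, 0.2, -1],
    [0, 0, 0, -0.25, -0.75, 0.2, -1],
    [0, 0, 0, -0.25, -0.75, 0.2, -1],
  ],
)

```text
t: 1.6
tool_pos: [0.4116, 0.1225, 0.171]
tool_rot: [-0.0, 3.141, -0.0]
contact_force: [1.1, 0.8, -0.4]
opening: 0.0851
grip_force: 0.0
```

Request:
carry_out(
  rows=[
    [0, 0, 0, -0.1, -0.56, 0, -1],
    [0, 0, 0, -0.1, -0.56, 0, -1],
    [0, 0, 0, -0.1, -0.56, 0, -1],
    [0, 0, 0, -0.1, -0.56, 0, -1],
    [0, 0, 0, -0.1, -0.56, 0, -1],
  ],
)

```text
t: 2.1
tool_pos: [0.4417, -0.0459, 0.1715]
tool_rot: [0.007, 3.141, -0.001]
contact_force: [0.5, 0.7, -0.3]
opening: 0.0856
grip_force: 0.0
```

Run:
```python
from h import *
goal([.440,-.046,.024],np.pi/2);print(get_obs()["tool_pos"],get_obs()["q"])
```

```text
[-2.000e-04  1.000e-04 -1.400e-03  5.700e-03 -2.000e-04  4.917e-01]
[ 0.441672   -0.04588449  0.17152109] [-2.71145400e-01 -3.62060094e-01  2.08280097e+00 -4.08159063e-04
  1.42050882e+00 -1.83751272e+00]
```

Request:
carry_out(
  rows=[
    [0, 0, 0, 0.005, 0, 0.485, -0.2],
    [0, 0, 0, 0.005, 0, 0.485, -0.2],
    [0, 0, 0, 0.005, 0, 0.485, -0.2],
    [0, 0, 0, 0.005, 0, 0.485, -0.2],
    [0, 0, 0, 0.005, 0, 0.485, 1],
  ],
  force=20,
)

```text
t: 2.6
tool_pos: [0.4396, -0.0425, 0.026]
tool_rot: [0.003, -3.14, -0.001]
contact_force: [1.3, -0.3, 0.2]
opening: 0.0381
grip_force: 0.0
```

Request:
carry_out(
  rows=[
    [0, 0, 0, 0, 0, 0, 1],
    [0, 0, 0, 0, 0, 0, 1],
    [0, 0, 0, 0, 0, 0, 1],
    [0, 0, 0, 0, 0, 0, 1],
    [0, 0, 0, 0, 0, 0, 1],
  ],
)

```text
t: 3.1
tool_pos: [0.4424, -0.0439, 0.0288]
tool_rot: [-0.0, 3.136, -0.001]
contact_force: [-0.3, 1.1, 6.8]
opening: 0.0226
grip_force: 21.0
```

Request:
carry_out(
  rows=[
    [0, 0, 0, 0, 0, 0, 1],
    [0, 0, 0, 0, 0, 0, 1],
    [0, 0, 0, 0, 0, 0, 1],
  ],
)

```text
t: 3.4
tool_pos: [0.4425, -0.0439, 0.0288]
tool_rot: [-0.0, 3.136, -0.001]
contact_force: [-0.2, 1.4, 6.8]
opening: 0.0228
grip_force: 21.0
```

Request:
carry_out(
  rows=[
    [0, 0, 0, 0, 0, -0.02, -0.3],
    [0, 0, 0, 0, 0, -0.02, -0.3],
    [0, 0, 0, 0, 0, -0.02, -0.3],
  ],
)

```text
t: 3.7
tool_pos: [0.4401, -0.0435, 0.0322]
tool_rot: [-0.001, 3.141, -0.001]
contact_force: [-1.3, -1.1, 0.3]
opening: 0.0558
grip_force: 0.0
```

Request:
carry_out(
  rows=[
    [0, 0, 0.24, 0, 0, 0, -0.3],
    [0, 0, 0.24, 0, 0, 0, -0.3],
    [0, 0, 0.24, 0, 0, 0, -0.3],
    [0, 0, 0.24, 0, 0, 0, -0.3],
    [0, 0, 0.24, 0, 0, 0, -0.3],
  ],
)

```text
t: 4.2
tool_pos: [0.4395, -0.0434, 0.0314]
tool_rot: [-1.159, -2.919, 0.0]
contact_force: [-0.1, -0.3, 0.3]
opening: 0.0557
grip_force: 0.0
```

Request:
carry_out(
  rows=[
    [0, 0, 0.24, 0, 0, 0, -0.3],
    [0, 0, 0.24, 0, 0, 0, -0.3],
    [0, 0, 0.24, 0, 0, 0, -0.3],
    [0, 0, 0.24, 0, 0, 0, -0.3],
    [0, 0, 0.24, 0, 0, 0, -0.3],
  ],
)

```text
t: 4.7
tool_pos: [0.4395, -0.0434, 0.0314]
tool_rot: [-2.148, -2.292, 0.001]
contact_force: [0.4, 0.2, -0.6]
opening: 0.0557
grip_force: 0.0
```

Run:
```python
from h import *
o=get_obs();print(o["tool_pos"],o["q"],o["contact_force"]);goal([.442,-.044,.0325],.032)
```

```text
[ 0.43951014 -0.04335772  0.03141803] [-2.67119964e-01 -1.77169452e-01  2.18883132e+00 -3.67799967e-05
  1.13074569e+00 -3.32102789e-01] [ 0.42553788  0.19800726 -0.6091752 ]
[-0.0002 -0.0001  0.0105 -0.0027  0.0081 -0.0036]
```

Request:
carry_out(
  rows=[
    [0, 0, 0.01, 0, 0, 0, 1],
    [0, 0, 0.01, 0, 0, 0, 1],
    [0, 0, 0.01, 0, 0, 0, 1],
    [0, 0, 0.01, 0, 0, 0, 1],
    [0, 0, 0.01, 0, 0, 0, 1],
  ],
  force=40,
)

```text
t: 5.2
tool_pos: [0.4398, -0.0434, 0.0317]
tool_rot: [-2.176, -2.265, 0.0]
contact_force: [0.6, 0.8, -0.1]
opening: 0.022
grip_force: 39.1
```

Request:
carry_out(
  rows=[
    [0, 0, 0, 0, 0, 0, 1],
    [0, 0, 0, 0, 0, 0, 1],
    [0, 0, 0, 0, 0, 0, 1],
  ],
)

```text
t: 5.5
tool_pos: [0.4398, -0.0434, 0.0317]
tool_rot: [-2.176, -2.265, 0.0]
contact_force: [0.2, 0.9, 0.0]
opening: 0.0218
grip_force: 39.1
```

Run:
```python
from h import *
o=get_obs();print(o["tool_pos"],o["q"],o["contact_force"],o["wrist_torque"]);goal([.6055,.0577,.12],.032)
```

```text
[ 0.43979214 -0.04341132  0.03169408] [-2.67065672e-01 -1.77304061e-01  2.18840558e+00 -4.03876538e-05
  1.13076069e+00 -3.06992899e-01] [0.15072914 0.94499332 0.04203365] [ 0.03363848 -0.01363265 -0.01811805]
[-1.000e-04 -0.000e+00  2.500e-03  3.147e-01  5.653e-01 -2.945e-01]
```

Request:
carry_out(
  rows=[
    [0, 0, 0, 0, 0, -0.25, 1],
    [0, 0, 0, 0, 0, -0.25, 1],
    [0, 0, 0, 0, 0, -0.25, 1],
  ],
)

```text
t: 5.8
tool_pos: [0.4429, -0.0442, 0.111]
tool_rot: [2.171, 2.26, 0.006]
contact_force: [0.7, 0.0, -2.7]
opening: 0.0217
grip_force: 40.2
```

Request:
carry_out(
  rows=[
    [0, 0, 0.002, 0.342, 0.555, 0, 1],
    [0, 0, 0.002, 0.342, 0.555, 0, 1],
    [0, 0, 0.002, 0.342, 0.555, 0, 1],
    [0, 0, 0.002, 0.342, 0.555, 0, 1],
    [0, 0, 0.002, 0.342, 0.555, 0, 1],
  ],
)

```text
t: 6.3
tool_pos: [0.6042, 0.0684, 0.1035]
tool_rot: [-2.179, -2.26, 0.001]
contact_force: [-1.4, -0.6, -1.4]
opening: 0.0219
grip_force: 40.4
```

Request:
carry_out(
  rows=[
    [0, 0, 0, 0, 0, 0, 1],
    [0, 0, 0, 0, 0, 0, 1],
  ],
)

```text
t: 6.5
tool_pos: [0.6005, 0.0653, 0.1049]
tool_rot: [-2.183, -2.256, 0.004]
contact_force: [-0.5, -0.1, -1.9]
opening: 0.0218
grip_force: 40.3
```

Run:
```python
from h import *
o=get_obs();print(o["tool_pos"],o["contact_force"]);goal([.606,.0592,.0437],.032)
for n in("top","side"):
    c=get_image(n); p=px(c,[.606,.0592,.03]).astype(int); im=c["img"][p[1]-40:p[1]+40,p[0]-50:p[0]+50]; cv2.imwrite(f"pics/h{n}.png",cv2.resize(im,None,fx=5,fy=5,interpolation=cv2.INTER_CUBIC)); print(p)
a=cv2.imread("pics/htop.png");b=cv2.imread("pics/hside.png");cv2.imwrite("pics/h1.png",cv2.resize(np.hstack([a,b]),(800,320)))
```

```text
[0.60050673 0.06531767 0.1049166 ] [-0.45780922 -0.12069895 -1.90199066]
[-0.0011  0.      0.0004 -0.021   0.0183  0.204 ]
[273 214]
[347 228]
```

View pics/h1.png

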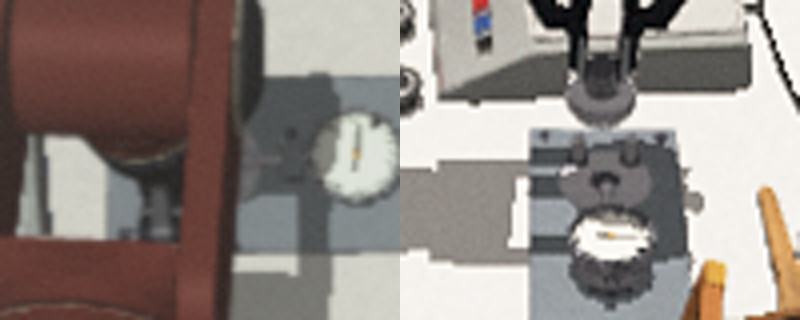

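The side view shows the master held level above the seat. It sits slightly beyond the pins at (580,150) and (630,150).

Request:
carry_out(
  rows=[
    [0, 0, 0, -0.02, 0.018, 0.1, 1],
    [0, 0, 0, -0.02, 0.018, 0.1, 1],
    [0, 0, 0, -0.02, 0.018, 0.1, 1],
    [0, 0, 0, -0.02, 0.018, 0.1, 1],
    [0, 0, 0, -0.02, 0.018, 0.1, 1],
  ],
)

```text
t: 7.1
tool_pos: [0.6085, 0.0599, 0.0784]
tool_rot: [2.183, 2.257, 0.003]
contact_force: [-0.7, 0.3, -2.3]
opening: 0.022
grip_force: 40.3
```

Run:
```python
from h import *
o=get_obs();print(o["tool_pos"],o["contact_force"]);goal([.606,.0592,.0437],.032)
```

```text
[0.60848282 0.0598938  0.07840424] [-0.68587032  0.30050382 -2.2768196 ]
[ 0.0008  0.      0.0005 -0.002  -0.0086  0.1157]
```

Request:
carry_out(
  rows=[
    [0, 0, 0, 0, 0, 0.03, 1],
    [0, 0, 0, 0, 0, 0.03, 1],
    [0, 0, 0, 0, 0, 0.03, 1],
    [0, 0, 0, 0, 0, 0.03, 1],
    [0, 0, 0, 0, 0, 0.03, 1],
  ],
)

```text
t: 7.6
tool_pos: [0.6079, 0.06, 0.0679]
tool_rot: [2.184, 2.258, 0.0]
contact_force: [0.3, 0.3, -1.8]
opening: 0.0217
grip_force: 40.4
```

Run:
```python
from h import *
o=get_obs();print(o["tool_pos"],o["contact_force"]);goal([.606,.0592,.0437],.032)
```

```text
[0.60793698 0.05995848 0.06793627] [ 0.27062502  0.29537399 -1.78636282]
[ 0.0001 -0.      0.0005 -0.0023 -0.0066  0.0808]
```

Request:
carry_out(
  rows=[
    [0, 0, 0, -0.002, -0.0065, 0, 1],
    [0, 0, 0, -0.002, -0.0065, 0.02, 1],
    [0, 0, 0, -0.002, -0.0065, 0.04, 1],
    [0, 0, 0, -0.002, -0.0065, 0.06, 1],
    [0, 0, 0, -0.002, -0.0065, 0.078, 1],
  ],
)

```text
t: 8.1
tool_pos: [0.6061, 0.0594, 0.044]
tool_rot: [2.184, 2.258, 0.001]
contact_force: [1.3, 1.7, 0.6]
opening: 0.0215
grip_force: 40.7
```

Request:
carry_out(
  rows=[
    [0, 0, 0, 0, 0, 0, 1],
    [0, 0, 0, 0, 0, 0, 1],
  ],
)

```text
t: 8.3
tool_pos: [0.6061, 0.0594, 0.0439]
tool_rot: [2.184, 2.258, 0.001]
contact_force: [3.1, 1.0, -3.4]
opening: 0.0216
grip_force: 40.4
```

Run:
```python
from h import *
o=get_obs();print(o["tool_pos"],o["contact_force"],o["wrist_torque"]);
c=get_image("side"); p=px(c,[.606,.03,.03]).astype(int);cv2.imwrite("pics/h2.png",cv2.resize(c["img"][p[1]-45:p[1]+45,p[0]-50:p[0]+50],None,fx=6,fy=6,interpolation=cv2.INTER_CUBIC))
```

```text
[0.60609987 0.05938169 0.04387388] [ 3.14268346  0.95554035 -3.42990131] [ 0.29639229 -0.48601172  0.01623189]
```

View pics/h2.png

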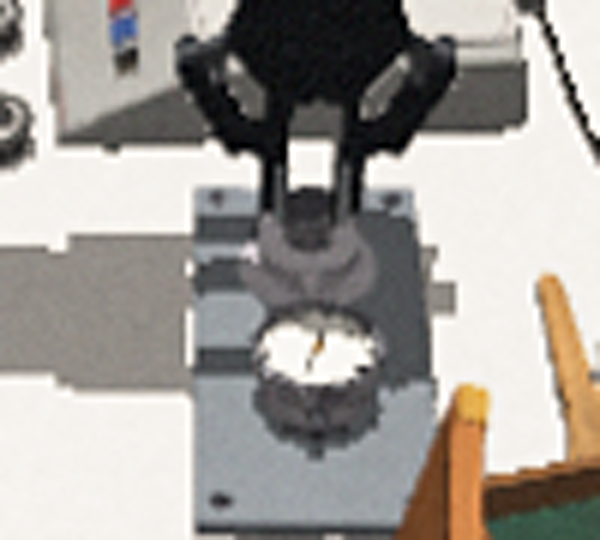

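The side view shows the master down on the seat disc and the pointer swung round, so the plunger is pushed in.

Request:
carry_out(
  rows=[
    [0, 0, 0, 0, 0, 0, -0.3],
    [0, 0, 0, 0, 0, 0, -0.3],
    [0, 0, 0, 0, 0, 0, -0.3],
    [0, 0, 0, 0, 0, 0, -0.3],
  ],
)

```text
t: 8.75
tool_pos: [0.6057, 0.0591, 0.0445]
tool_rot: [-2.184, -2.258, 0.001]
contact_force: [-0.2, 0.1, 1.0]
opening: 0.0558
grip_force: 0.0
```

Request:
carry_out(
  rows=[
    [0, 0, 0, 0, 0, -0.3, -0.3],
    [0, 0, 0, 0, 0, -0.3, -0.3],
    [0, 0, 0, 0.5, -0.5, -0.3, -1],
    [0, 0, 0, 0.5, -0.5, -0.3, -1],
    [0, 0, 0, 0.5, -0.5, -0.3, -1],
  ],
)

```text
t: 9.25
tool_pos: [0.4954, 0.1623, 0.1351]
tool_rot: [2.185, 2.256, 0.001]
contact_force: [0.0, 0.2, 1.0]
opening: 0.0851
grip_force: 0.0
```

Request:
carry_out(
  rows=[
    [0, 0, 0, 0.5, 0, 0, -1],
    [0, 0, 0, 0.5, 0, 0, -1],
    [0, 0, 0, 0.5, 0, 0, -1],
    [0, 0, 0, 0.5, 0, 0, -1],
    [0, 0, 0, 0.5, 0, 0, -1],
  ],
)

```text
t: 9.75
tool_pos: [0.4908, 0.3124, 0.1343]
tool_rot: [2.181, 2.261, -0.001]
contact_force: [0.3, -1.6, -0.0]
opening: 0.0851
grip_force: 0.0
```

```bash
cat >> h.py <<'E'
def dial(name):
    c=get_image("top"); im=c["img"]
    crop=cv2.resize(im[185:245,240:350],None,fx=7,fy=7,interpolation=cv2.INTER_CUBIC)
    u,v=(505,193)
    big=cv2.resize(im[192:234,292:334],(588,588),interpolation=cv2.INTER_CUBIC)
    cv2.imwrite(f"pics/{name}.png",np.hstack([cv2.resize(im[185:245,240:350],(0,0),fx=3,fy=3)[:180,:200].copy(),np.zeros((180,2,3),np.uint8)]) if 0 else big)
    g=cv2.cvtColor(im,cv2.COLOR_BGR2GRAY).astype(np.float32)
    o=np.array([.6092,-.0372,.046])
    a=np.arange(0,360,5)
    for lab,r0,r1 in(("tail/ptr",.006,.013),("rim",.017,.022)):
        val=[]
        for t in np.radians(a):   # t clockwise from +x(comparator image up)
            s=0
            for r in np.linspace(r0,r1,6):
                p=px(c,o+[r*np.cos(t),-r*np.sin(t),0]); s+=cv2.getRectSubPix(g,(1,1),(float(p[0]),float(p[1])))[0,0]
            val.append(s/6)
        print(lab,[(int(x),int(y)) for x,y in zip(a,val) if y<np.median(val)-12])
    return c
E
python3 - <<'E'
from h import *
c=dial("d1"); o=get_obs(); print(o["tool_pos"],o["q"].round(2),o["t"])
E
```

```text
tail/ptr [(80, 203), (85, 192), (90, 179), (95, 166), (100, 161), (105, 162), (110, 175), (115, 191), (265, 201), (270, 189), (275, 177), (280, 166), (285, 162), (290, 162), (295, 169), (300, 181), (305, 192), (310, 201)]
rim [(20, 174), (25, 159), (30, 172), (65, 195), (95, 194), (100, 182), (105, 188)]
[0.49106578 0.31140838 0.13423113] [ 0.44  0.03  1.8  -0.    1.31  0.4 ] 9.8
```

View pics/d1.png

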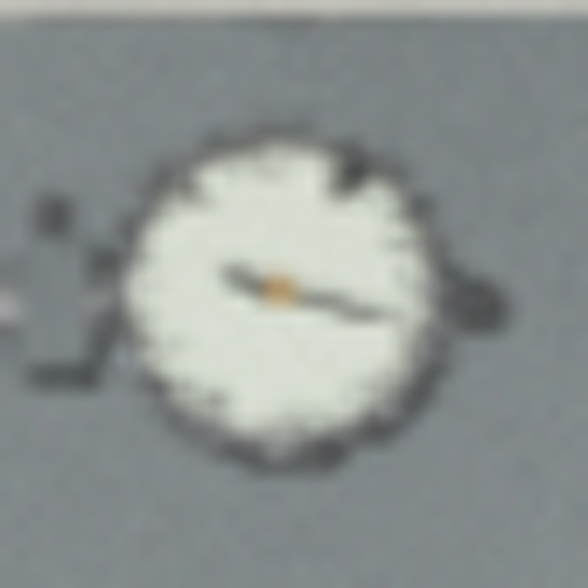

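The hub is at (279,290), the pointer points to (395,313), about 101° clockwise from up, and the wedge is at (350,168), about 29°. The bezel therefore needs about 72° clockwise.

Run:
```python
from h import *
goal([.6088,-.035,.134],.032)
```

```text
[-1.0000e-04  2.0000e-04  7.0000e-04 -1.1674e+00  3.5270e-01  1.5000e-03]
```

Request:
carry_out(
  rows=[
    [0, 0, 0, -0.584, 0.176, 0, -1],
    [0, 0, 0, -0.584, 0.176, 0, -1],
    [0, 0, 0, -0.584, 0.176, 0, -1],
    [0, 0, 0, -0.584, 0.176, 0, -1],
    [0, 0, 0, -0.584, 0.176, 0, -1],
  ],
)

```text
t: 10.3
tool_pos: [0.5509, 0.133, 0.1346]
tool_rot: [2.192, 2.249, -0.001]
contact_force: [0.6, 0.3, -0.4]
opening: 0.0852
grip_force: 0.0
```

Request:
carry_out(
  rows=[
    [0, 0, 0, -0.584, 0.176, 0, -1],
    [0, 0, 0, -0.584, 0.176, 0, -1],
    [0, 0, 0, -0.584, 0.176, 0, -1],
    [0, 0, 0, -0.584, 0.176, 0, -1],
    [0, 0, 0, -0.584, 0.176, 0, -1],
  ],
)

```text
t: 10.8
tool_pos: [0.6091, -0.0393, 0.1346]
tool_rot: [2.19, 2.251, -0.0]
contact_force: [0.0, 0.6, -0.7]
opening: 0.0857
grip_force: 0.0
```

Request:
carry_out(
  rows=[
    [0, 0, 0, 0, 0, 0.1, -1],
    [0, 0, 0, 0, 0, 0.2, -1],
    [0, 0, 0, 0, 0, 0.2, -1],
    [0, 0, 0, 0, 0, 0.2, -1],
    [0, 0, 0, 0, 0, 0.2, -1],
  ],
)

```text
t: 11.3
tool_pos: [0.6096, -0.0348, 0.0765]
tool_rot: [2.182, 2.257, 0.003]
contact_force: [-0.6, -0.2, -0.5]
opening: 0.0857
grip_force: 0.0
```

Run:
```python
from h import *
goal([.6088,-.035,.042],.032); print(get_obs()["contact_force"],get_obs()["q"].round(2))
```

```text
[ 0.0009  0.0002  0.0006 -0.0005 -0.0031  0.1149]
[-0.55082693 -0.21262592 -0.47515468] [-0.18  0.16  1.77  0.    1.21 -0.21]
```

Descend, then close gently.

Request:
carry_out(
  rows=[
    [0, 0, 0, 0, -0.003, 0.06, -1],
    [0, 0, 0, 0, -0.003, 0.113, -1],
    [0, 0, 0, 0, -0.003, 0.113, -1],
    [0, 0, 0, 0, -0.003, 0.113, 1],
    [0, 0, 0, 0, -0.003, 0.113, 1],
  ],
  force=20,
)

```text
t: 11.8
tool_pos: [0.609, -0.0352, 0.0417]
tool_rot: [2.182, 2.257, 0.003]
contact_force: [10.1, 1.5, 6.7]
opening: 0.0592
grip_force: 6.8
```

Request:
carry_out(
  rows=[
    [0, 0, 0, 0, 0, 0, 1],
    [0, 0, 0, 0, 0, 0, 1],
    [0, 0, 0, 0, 0, 0, 1],
  ],
)

```text
t: 12.1
tool_pos: [0.6093, -0.0352, 0.0421]
tool_rot: [2.182, 2.256, 0.004]
contact_force: [3.1, 0.9, 4.2]
opening: 0.0581
grip_force: 16.2
```

Request:
carry_out(
  rows=[
    [0, 0, 0.04, 0, 0, 0, 1],
    [0, 0, 0.08, 0, 0, 0, 1],
    [0, 0, 0.12, 0, 0, 0, 1],
    [0, 0, 0.16, 0, 0, 0, 1],
    [0, 0, 0.2, 0, 0, 0, 1],
  ],
)

```text
t: 12.6
tool_pos: [0.6098, -0.0353, 0.0422]
tool_rot: [2.776, 1.465, 0.007]
contact_force: [4.4, 1.2, 4.0]
opening: 0.0578
grip_force: 20.6
```

Request:
carry_out(
  rows=[
    [0, 0, 0.04, 0, 0, 0, 1],
    [0, 0, 0.08, 0, 0, 0, 1],
    [0, 0, 0.12, 0, 0, 0, 1],
    [0, 0, 0.16, 0, 0, 0, 1],
    [0, 0, 0.2, 0, 0, 0, 1],
  ],
)

```text
t: 13.1
tool_pos: [0.6101, -0.0358, 0.0423]
tool_rot: [3.093, 0.535, 0.009]
contact_force: [4.9, 0.3, 2.9]
opening: 0.0571
grip_force: 20.8
```

Request:
carry_out(
  rows=[
    [0, 0, 0, 0, 0, 0, 1],
    [0, 0, 0, 0, 0, 0, 1],
    [0, 0, 0, 0, 0, 0, -0.6],
    [0, 0, 0, 0, 0, 0, -0.6],
    [0, 0, 0, 0, 0, 0, -0.6],
  ],
)

```text
t: 13.6
tool_pos: [0.6065, -0.035, 0.0395]
tool_rot: [-3.093, -0.543, 0.004]
contact_force: [0.6, 0.6, 0.7]
opening: 0.0685
grip_force: 0.0
```

Request:
carry_out(
  rows=[
    [0, 0, 0, 0, 0, -0.15, -0.8],
    [0, 0, 0, 0, 0, -0.3, -0.8],
    [0, 0, 0, 0, 0, -0.3, -0.8],
  ],
)

```text
t: 13.9
tool_pos: [0.6119, -0.0358, 0.1383]
tool_rot: [3.09, 0.543, 0.018]
contact_force: [0.0, -0.7, 0.6]
opening: 0.0765
grip_force: 0.0
```

Run:
```python
from h import *
goal([.49,.20,.132],.032); print(get_obs()["tool_pos"],get_obs()["q"].round(2))
```

```text
[ 0.0039 -0.0016 -0.3995 -0.1142 -0.8777  0.0142]
[ 0.61188995 -0.03583882  0.13828849] [-0.18  0.09  1.73 -0.    1.31  1.04]
```

Request:
carry_out(
  rows=[
    [0, 0, 0, -0.11, -0.87, 0, -1],
    [0, 0, 0, -0.11, -0.87, 0, -1],
    [0, 0, 0, -0.11, -0.87, 0, -1],
    [0, 0, 0, -0.11, -0.87, 0, -1],
    [0, 0, 0, -0.11, -0.87, 0, -1],
  ],
)

```text
t: 14.4
tool_pos: [0.4919, 0.1887, 0.1297]
tool_rot: [3.094, 0.543, -0.002]
contact_force: [1.4, 0.3, 0.0]
opening: 0.0856
grip_force: 0.0
```

Request:
carry_out(
  rows=[
    [0, 0, 0, 0, -0.3, 0, -1],
    [0, 0, 0, 0, -0.3, 0, -1],
    [0, 0, 0, 0, -0.3, 0, -1],
  ],
)

```text
t: 14.7
tool_pos: [0.4605, 0.2754, 0.1298]
tool_rot: [-3.092, -0.552, 0.003]
contact_force: [0.6, -1.1, 0.6]
opening: 0.0855
grip_force: 0.0
```

Run:
```python
from h import *
c=dial("d2"); o=get_obs(); print(o["tool_pos"],o["q"].round(2),o["t"])
```

```text
tail/ptr [(80, 203), (85, 193), (90, 180), (95, 167), (100, 161), (105, 161), (110, 174), (115, 191), (120, 204), (265, 201), (270, 189), (275, 177), (280, 166), (285, 161), (290, 161), (295, 168), (300, 180), (305, 192), (310, 201)]
rim [(65, 197), (90, 190), (95, 154), (100, 119), (105, 145), (110, 180)]
[0.46141864 0.27357148 0.12970221] [ 0.4  -0.07  1.91 -0.    1.3   1.62] 14.75
```

View pics/d2.png

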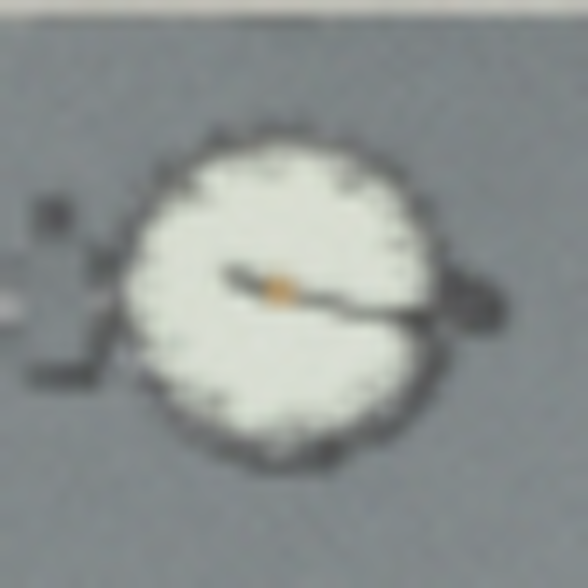

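The wedge end is at (425,318) and the pointer at (395,313), both about 11° below horizontal from the hub. The wedge stands under the pointer within about 1°, so the master can come off.

Run:
```python
from h import *
goal([.606,.060,.13],.032)
```

```text
[-2.000e-04  5.000e-04 -3.982e-01  2.070e-01  8.344e-01 -1.100e-03]
```

Request:
carry_out(
  rows=[
    [0, 0, -0.2, 0.207, 0.834, 0, -0.4],
    [0, 0, -0.2, 0.207, 0.834, 0, -0.4],
    [0, 0, -0.2, 0.207, 0.834, 0, -0.4],
    [0, 0, -0.2, 0.207, 0.834, 0, -0.4],
    [0, 0, -0.2, 0.207, 0.834, 0, -0.4],
  ],
)

```text
t: 15.25
tool_pos: [0.5957, 0.072, 0.13]
tool_rot: [-2.773, -1.477, 0.002]
contact_force: [0.2, 0.9, 0.2]
opening: 0.0598
grip_force: 0.0
```

Request:
carry_out(
  rows=[
    [0, 0, -0.198, 0, 0, 0, -0.4],
    [0, 0, -0.198, 0, 0, 0, -0.4],
    [0, 0, -0.198, 0, 0, 0, -0.4],
    [0, 0, -0.198, 0, 0, 0, -0.4],
    [0, 0, -0.198, 0, 0, 0, -0.4],
  ],
)

```text
t: 15.75
tool_pos: [0.5949, 0.0736, 0.1298]
tool_rot: [-2.192, -2.25, 0.002]
contact_force: [-0.2, -0.7, 0.1]
opening: 0.0595
grip_force: 0.0
```

Run:
```python
from h import *
goal([.606,.060,.044],.032)
```

```text
[-4.00e-04  1.00e-04 -1.80e-03 -4.62e-02  3.63e-02  2.86e-01]
```

Request:
carry_out(
  rows=[
    [0, 0, -0.002, -0.046, 0.036, 0, -0.4],
    [0, 0, -0.002, -0.046, 0.036, 0.1, -0.4],
    [0, 0, -0.002, -0.046, 0.036, 0.2, -0.4],
    [0, 0, -0.002, -0.046, 0.036, 0.286, -0.4],
    [0, 0, -0.002, -0.046, 0.036, 0.286, -0.4],
  ],
  force=40,
)

```text
t: 16.25
tool_pos: [0.6032, 0.0604, 0.0398]
tool_rot: [-2.183, -2.251, 0.01]
contact_force: [-0.3, 0.2, -0.2]
opening: 0.0601
grip_force: 0.0
```

Request:
carry_out(
  rows=[
    [0, 0, 0, 0, 0, 0, 1],
    [0, 0, 0, 0, 0, 0, 1],
    [0, 0, 0, 0, 0, 0, 1],
    [0, 0, 0, 0, 0, 0, 1],
    [0, 0, 0, 0, 0, 0, 1],
  ],
)

```text
t: 16.75
tool_pos: [0.6072, 0.0613, 0.0471]
tool_rot: [2.183, 2.257, 0.001]
contact_force: [-4.3, -2.0, 5.8]
opening: 0.0215
grip_force: 38.9
```

Run:
```python
from h import *
o=get_obs();print(o["tool_pos"],o["contact_force"],o["opening"],o["grip_force"])
c=dial("d3")
```

```text
[0.6072327  0.06130794 0.04713673] [-4.30994412 -2.00007711  5.80722264] 0.021545653609563627 38.92617881298065
tail/ptr [(85, 208), (90, 200), (95, 191), (100, 181), (105, 176), (110, 184), (115, 199), (260, 207), (265, 200), (270, 190), (275, 181), (280, 170), (285, 163), (290, 162), (295, 169), (300, 181), (305, 192), (310, 201), (315, 207)]
rim [(90, 196), (95, 160), (100, 124), (105, 145), (110, 176), (245, 175), (250, 149), (255, 136), (260, 131), (265, 130), (270, 129), (275, 128), (280, 129), (285, 130), (290, 131), (295, 132), (300, 135), (305, 142), (310, 153), (315, 169), (320, 193)]
```

Request:
carry_out(
  rows=[
    [0, 0, 0, 0, 0, -0.33, 1],
    [0, 0, 0, 0, 0, -0.33, 1],
    [0, 0, 0, 0, 0, -0.33, 1],
  ],
)

```text
t: 17.1
tool_pos: [0.6123, 0.0616, 0.1542]
tool_rot: [2.175, 2.249, 0.019]
contact_force: [0.9, -0.9, -1.0]
opening: 0.0211
grip_force: 39.3
```

Request:
carry_out(
  rows=[
    [0, 0, 0.23, -0.6, -0.4, 0, 1],
    [0, 0, 0.23, -0.6, -0.4, 0, 1],
    [0, 0, 0.23, -0.6, -0.4, 0, 1],
    [0, 0, 0.23, -0.6, -0.4, 0, 1],
    [0, 0, 0.23, -0.6, -0.4, 0, 1],
  ],
)

```text
t: 17.6
tool_pos: [0.4903, -0.125, 0.1434]
tool_rot: [2.846, 1.327, -0.001]
contact_force: [1.0, 1.3, -1.8]
opening: 0.0213
grip_force: 39.4
```

Request:
carry_out(
  rows=[
    [0, 0, 0.23, 0, 0, 0, 1],
    [0, 0, 0.23, 0, 0, 0, 1],
    [0, 0, 0.23, 0, 0, 0, 1],
    [0, 0, 0.23, 0, 0, 0, 1],
    [0, 0, 0.23, 0, 0, 0, 1],
  ],
)

```text
t: 18.1
tool_pos: [0.4924, -0.1222, 0.1436]
tool_rot: [3.132, 0.241, 0.001]
contact_force: [0.1, -0.9, -2.6]
opening: 0.0209
grip_force: 39.5
```

Run:
```python
from h import *
o=get_obs();print(o["tool_pos"],o["contact_force"],o["opening"],o["q"].round(2))
goal([.5502,-.3974,.14],-1.636)
```

```text
[ 0.49240829 -0.12222685  0.14355763] [ 0.11593316 -0.85163767 -2.61797703] 0.020930480460831763 [-0.39 -0.16  1.97  0.    1.33  1.03]
[ 1.000e-04 -2.000e-04  6.960e-02  5.010e-02  9.359e-01  1.210e-02]
```

Request:
carry_out(
  rows=[
    [0, 0, 0.07, 0.02, 0.5, 0, 1],
    [0, 0, 0.07, 0.02, 0.5, 0, 1],
    [0, 0, 0.07, 0.02, 0.5, 0, 1],
    [0, 0, 0.07, 0.02, 0.5, 0, 1],
    [0, 0, 0.07, 0.02, 0.5, 0, 1],
  ],
)

```text
t: 18.6
tool_pos: [0.522, -0.2703, 0.1433]
tool_rot: [-3.139, 0.098, 0.0]
contact_force: [-0.4, 0.3, -1.6]
opening: 0.0213
grip_force: 39.8
```

Request:
carry_out(
  rows=[
    [0, 0, 0, 0, 0.2, 0, 1],
    [0, 0, 0, 0, 0.43, 0, 1],
    [0, 0, 0, 0, 0.43, 0, 1],
    [0, 0, 0, 0, 0.43, 0, 1],
    [0, 0, 0, 0, 0.43, 0, 1],
  ],
)

```text
t: 19.1
tool_pos: [0.5143, -0.3971, 0.1433]
tool_rot: [-3.139, 0.095, 0.0]
contact_force: [-0.1, 0.6, -1.9]
opening: 0.0213
grip_force: 40.0
```

Run:
```python
from h import *
o=get_obs();print(o["tool_pos"],o["contact_force"],o["opening"],o["q"].round(2))
goal([.5502,-.3974,.0435],-1.636)
```

```text
[ 0.51427472 -0.3970748   0.14334104] [-0.08893152  0.55211602 -1.93974011] 0.021348421297649217 [-0.77  0.18  1.63  0.    1.34  0.86]
[-4.000e-04  1.000e-04  1.500e-03  1.197e-01 -5.800e-03  3.328e-01]
```

Request:
carry_out(
  rows=[
    [0, 0, 0, 0.12, -0.006, 0, 1],
    [0, 0, 0, 0.12, -0.006, 0.1, 1],
    [0, 0, 0, 0.12, -0.006, 0.2, 1],
    [0, 0, 0, 0.12, -0.006, 0.28, 1],
    [0, 0, 0, 0.12, -0.006, 0.31, 1],
  ],
)

```text
t: 19.6
tool_pos: [0.549, -0.3945, 0.0469]
tool_rot: [-3.136, 0.091, 0.008]
contact_force: [-1.0, 0.8, -2.3]
opening: 0.0208
grip_force: 40.0
```

Request:
carry_out(
  rows=[
    [0, 0, 0, 0, 0, 0.01, 1],
    [0, 0, 0, 0, 0, 0.02, 1],
    [0, 0, 0, 0, 0, 0.023, 1],
    [0, 0, 0, 0, 0, 0.023, 1],
  ],
)

```text
t: 20.0
tool_pos: [0.5511, -0.3991, 0.0453]
tool_rot: [3.139, -0.095, 0.003]
contact_force: [-0.2, -0.5, -1.8]
opening: 0.0212
grip_force: 40.0
```

Request:
carry_out(
  rows=[
    [0, 0, 0, 0, 0, 0.005, 1],
    [0, 0, 0, 0, 0, 0.01, 1],
    [0, 0, 0, 0, 0, 0.01, 1],
  ],
)

```text
t: 20.3
tool_pos: [0.5519, -0.4, 0.0447]
tool_rot: [3.138, -0.096, 0.005]
contact_force: [-2.2, 1.8, 8.5]
opening: 0.0215
grip_force: 41.2
```

Contact with the floor. I'll release, retreat toward the cones, and look again.

Request:
carry_out(
  rows=[
    [0, 0, 0, 0, 0, 0, -0.3],
    [0, 0, 0, 0, 0, 0, -0.3],
    [0, 0, 0, 0, 0, 0, -0.3],
    [0, 0, 0, 0, 0, -0.15, -0.3],
    [0, 0, 0, 0, 0, -0.33, -0.3],
  ],
)

```text
t: 20.8
tool_pos: [0.5485, -0.397, 0.1329]
tool_rot: [-3.135, 0.095, 0.009]
contact_force: [0.7, -0.5, 1.0]
opening: 0.0557
grip_force: 0.0
```

Request:
carry_out(
  rows=[
    [0, 0, 0, -0.4, -0.8, -0.05, -1],
    [0, 0, 0, -0.4, -0.8, -0.05, -1],
    [0, 0, 0, -0.4, -0.8, -0.05, -1],
    [0, 0, 0, -0.4, -0.8, -0.05, -1],
    [0, 0, 0, -0.4, -0.8, -0.05, -1],
  ],
)

```text
t: 21.3
tool_pos: [0.4514, -0.1673, 0.1495]
tool_rot: [-3.14, 0.096, 0.0]
contact_force: [1.1, 0.4, 0.9]
opening: 0.0854
grip_force: 0.0
```

Run:
```python
from h import *
o=get_obs();print(o["tool_pos"],o["q"].round(2))
c=get_image("top");im=c["img"]
g=cv2.cvtColor(im,cv2.COLOR_BGR2GRAY)
print(get_obs()["tool_pos"]); goal([.432,.2556,.15],-1.571)
a=cv2.resize(im[262:304,170:330],(800,210),interpolation=cv2.INTER_CUBIC)
b=cv2.resize(im[200:300,380:500],(468,390),interpolation=cv2.INTER_CUBIC)
cv2.imwrite("pics/row2.png",np.vstack([a,cv2.copyMakeBorder(b,0,0,0,332,cv2.BORDER_CONSTANT)]))
```

```text
[ 0.45142775 -0.16731268  0.14952563] [-0.51 -0.24  2.02  0.    1.36  1.12]
[ 0.44823518 -0.16136923  0.1480844 ]
[-1.9000e-03  1.3000e-03 -1.8400e-02 -1.3450e-01 -1.3844e+00  2.1000e-03]
```

View pics/row2.png

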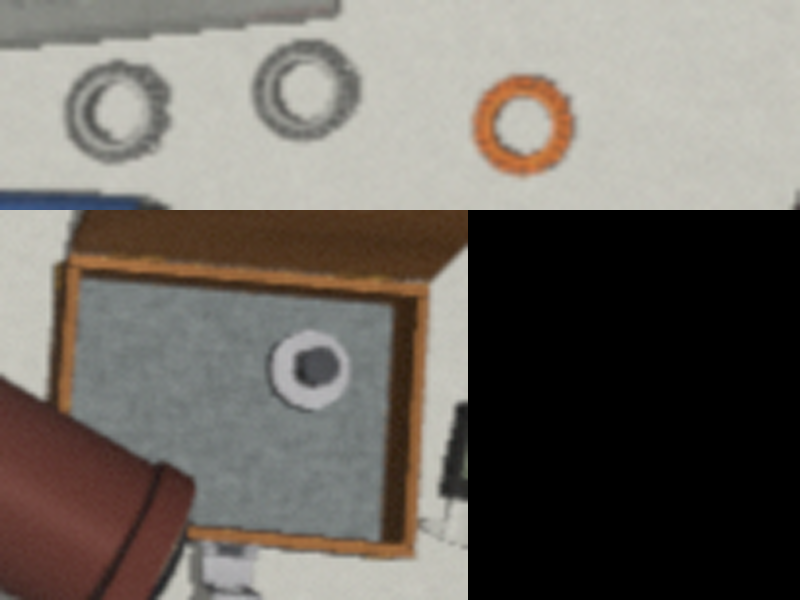

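The master stands upright in the case at crop (310,370). The cones are unmoved at (118,111) and (306,90). Next is cone A.

Request:
carry_out(
  rows=[
    [0, 0, -0.018, -0.06, -0.75, 0, -1],
    [0, 0, -0.018, -0.06, -0.75, 0, -1],
    [0, 0, -0.018, -0.06, -0.75, 0, -1],
    [0, 0, -0.018, -0.06, -0.75, 0, -1],
    [0, 0, -0.018, -0.06, -0.75, 0, -1],
  ],
)

```text
t: 21.85
tool_pos: [0.4475, 0.0597, 0.1497]
tool_rot: [-3.141, 0.002, -0.001]
contact_force: [0.3, -0.4, -0.2]
opening: 0.0853
grip_force: 0.0
```

Request:
carry_out(
  rows=[
    [0, 0, 0, -0.02, -0.634, 0, -1],
    [0, 0, 0, -0.02, -0.634, 0, -1],
    [0, 0, 0, -0.02, -0.634, 0, -1],
    [0, 0, 0, -0.02, -0.634, 0, -1],
    [0, 0, 0, -0.02, -0.634, 0, -1],
  ],
)

```text
t: 22.35
tool_pos: [0.4423, 0.2508, 0.1498]
tool_rot: [-3.14, -0.002, 0.0]
contact_force: [1.3, 0.3, 0.3]
opening: 0.0853
grip_force: 0.0
```

Request:
carry_out(
  rows=[
    [0, 0, 0, 0, 0, 0, -0.6],
    [0, 0, 0, 0, 0, 0.1, -0.6],
    [0, 0, 0, 0, 0, 0.2, -0.6],
    [0, 0, 0, 0, 0, 0.2, -0.6],
  ],
)

```text
t: 22.75
tool_pos: [0.4398, 0.2443, 0.0851]
tool_rot: [3.138, -0.01, -0.014]
contact_force: [0.1, 0.3, -0.1]
opening: 0.0683
grip_force: 0.0
```

Run:
```python
from h import *
o=get_obs();print(o["tool_pos"],o["opening"],o["q"].round(2))
goal([.428,.2556,.006],-1.571)
```

```text
[0.43975667 0.2443055  0.08511029] 0.06831904184481563 [ 0.36 -0.1   2.01 -0.    1.23  1.94]
[ 0.0012  0.0028 -0.0019 -0.0371 -0.0384  0.2639]
```

Request:
carry_out(
  rows=[
    [0, 0, 0, -0.038, -0.037, 0, -0.6],
    [0, 0, 0, -0.038, -0.037, 0.06, -0.6],
    [0, 0, 0, -0.038, -0.037, 0.12, -0.6],
    [0, 0, 0, -0.038, -0.037, 0.12, -0.6],
    [0, 0, 0, -0.038, -0.037, 0.12, -0.6],
  ],
)

```text
t: 23.25
tool_pos: [0.4322, 0.2586, 0.0554]
tool_rot: [-3.141, 0.007, -0.003]
contact_force: [0.5, -0.0, 0.3]
opening: 0.0686
grip_force: 0.0
```

Run:
```python
from h import *
o=get_obs();print(o["tool_pos"],o["opening"])
goal([.428,.2556,.006],-1.571)
```

```text
[0.43219669 0.25858216 0.05537422] 0.06856693375282036
[-0.0003 -0.0005 -0.0013 -0.0142  0.0101  0.1645]
```

Request:
carry_out(
  rows=[
    [0, 0, 0, -0.013, 0.008, 0.03, -0.6],
    [0, 0, 0, -0.013, 0.008, 0.07, -0.6],
    [0, 0, 0, -0.013, 0.008, 0.11, -0.6],
    [0, 0, 0, -0.013, 0.008, 0.14, -0.6],
    [0, 0, 0, -0.013, 0.008, 0.16, -0.6],
  ],
)

```text
t: 23.75
tool_pos: [0.4269, 0.2553, 0.0041]
tool_rot: [3.141, -0.007, -0.003]
contact_force: [0.2, -0.4, -0.1]
opening: 0.0685
grip_force: 0.0
```

Request:
carry_out(
  rows=[
    [0, 0, 0, 0, 0, 0, -0.6],
    [0, 0, 0, 0, 0, 0, 1],
    [0, 0, 0, 0, 0, 0, 1],
    [0, 0, 0, 0, 0, 0, 1],
    [0, 0, 0, 0, 0, 0, 1],
  ],
  force=30,
)

```text
t: 24.25
tool_pos: [0.4284, 0.2561, 0.0065]
tool_rot: [-3.141, 0.006, -0.002]
contact_force: [-0.1, 1.7, 3.1]
opening: 0.0464
grip_force: 31.0
```

Run:
```python
from h import *
o=get_obs();print(o["tool_pos"],o["opening"],o["contact_force"],o["grip_force"])
```

```text
[0.4283941  0.25606085 0.00654896] 0.046422693691601825 [-0.06049267  1.72164742  3.12130547] 30.986405865987763
```

Request:
carry_out(
  rows=[
    [0, 0, 0, 0, 0, -0.15, 1],
    [0, 0, 0, 0, 0, -0.36, 1],
    [0, 0, 0, 0, 0, -0.36, 1],
    [0, 0, 0, 0, 0, -0.36, 1],
  ],
)

```text
t: 24.65
tool_pos: [0.4296, 0.2565, 0.1168]
tool_rot: [-3.139, 0.006, -0.009]
contact_force: [0.7, -0.7, -1.3]
opening: 0.046
grip_force: 31.7
```

Request:
carry_out(
  rows=[
    [0, 0, -0.21, 0.5, 0.6, 0, 1],
    [0, 0, -0.21, 0.5, 0.6, 0, 1],
    [0, 0, -0.21, 0.5, 0.6, 0, 1],
    [0, 0, -0.21, 0.5, 0.6, 0, 1],
    [0, 0, -0.21, 0.5, 0.6, 0, 1],
  ],
)

```text
t: 25.15
tool_pos: [0.576, 0.0734, 0.1102]
tool_rot: [-2.97, -1.018, 0.008]
contact_force: [0.7, 1.3, -0.3]
opening: 0.0464
grip_force: 31.7
```

Request:
carry_out(
  rows=[
    [0, 0, -0.21, 0, 0, 0, 1],
    [0, 0, -0.21, 0, 0, 0, 1],
    [0, 0, -0.21, 0, 0, 0, 1],
    [0, 0, -0.21, 0, 0, 0, 1],
    [0, 0, -0.21, 0, 0, 0, 1],
  ],
)

```text
t: 25.65
tool_pos: [0.5748, 0.0749, 0.1099]
tool_rot: [-2.48, -1.923, 0.007]
contact_force: [0.7, -0.3, -1.2]
opening: 0.0461
grip_force: 31.8
```

Run:
```python
from h import *
o=get_obs();print(o["tool_pos"],o["opening"],o["contact_force"],o["q"].round(2))
goal([.6065,.0590,.08],.032)
```

```text
[0.57484402 0.07491929 0.1099217 ] 0.046074838360942394 [ 0.71673935 -0.28204671 -1.16192116] [ 0.    0.06  1.82 -0.    1.27  0.25]
[-0.0019  0.0002 -0.0903 -0.025   0.116   0.0991]
```

Request:
carry_out(
  rows=[
    [0, 0, -0.09, -0.025, 0.116, 0, 1],
    [0, 0, -0.09, -0.025, 0.116, 0.05, 1],
    [0, 0, -0.09, -0.025, 0.116, 0.1, 1],
    [0, 0, -0.09, -0.025, 0.116, 0.1, 1],
    [0, 0, -0.09, -0.025, 0.116, 0.1, 1],
  ],
)

```text
t: 26.15
tool_pos: [0.6068, 0.0593, 0.0814]
tool_rot: [-2.19, -2.248, 0.005]
contact_force: [0.1, -0.2, -1.5]
opening: 0.0461
grip_force: 31.8
```

Request:
carry_out(
  rows=[
    [0, 0, 0, 0, 0, 0.04, 1],
    [0, 0, 0, 0, 0, 0.06, 1],
    [0, 0, 0, 0, 0, 0.06, 1],
    [0, 0, 0, 0, 0, 0.06, 1],
  ],
)

```text
t: 26.55
tool_pos: [0.6086, 0.0591, 0.0656]
tool_rot: [-2.191, -2.251, 0.0]
contact_force: [0.8, 0.1, -0.5]
opening: 0.0463
grip_force: 31.8
```

Run:
```python
from h import *
o=get_obs();print(o["tool_pos"],o["opening"],o["contact_force"])
goal([.6065,.0590,.0185],.032)
c=get_image("side"); p=px(c,[.606,.03,.03]).astype(int);cv2.imwrite("pics/h4.png",cv2.resize(c["img"][p[1]-45:p[1]+45,p[0]-50:p[0]+50],None,fx=6,fy=6,interpolation=cv2.INTER_CUBIC))
```

```text
[0.60862064 0.05909418 0.0656253 ] 0.046273597672865145 [ 0.79822374  0.12889155 -0.54003756]
[-1.000e-04  0.000e+00 -1.600e-03 -1.000e-04 -7.000e-03  1.571e-01]
```

View pics/h4.png

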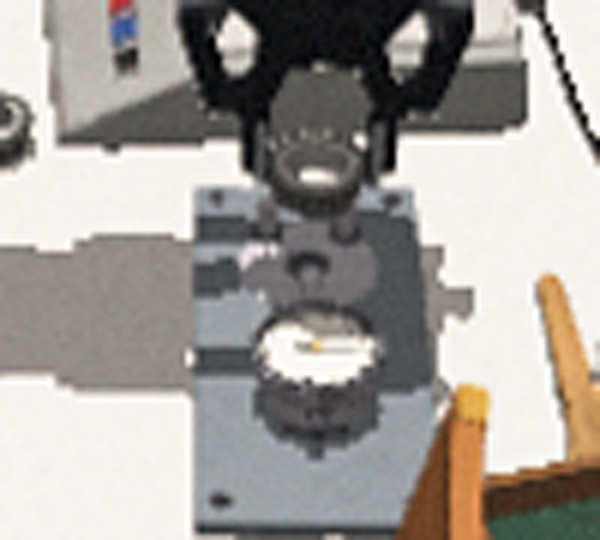

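The cone is held level between the fingers at (318,170), above the pins.

Request:
carry_out(
  rows=[
    [0, 0, -0.001, 0, -0.006, 0.02, 1],
    [0, 0, -0.001, 0, -0.006, 0.05, 1],
    [0, 0, -0.001, 0, -0.006, 0.08, 1],
    [0, 0, -0.001, 0, -0.006, 0.1, 1],
    [0, 0, -0.001, 0, -0.006, 0.12, 1],
  ],
)

```text
t: 27.1
tool_pos: [0.6068, 0.0593, 0.029]
tool_rot: [-2.187, -2.254, -0.0]
contact_force: [0.4, 2.0, 0.5]
opening: 0.0464
grip_force: 32.0
```

Request:
carry_out(
  rows=[
    [0, 0, 0, 0, 0, 0.01, 1],
    [0, 0, 0, 0, 0, 0.02, 1],
    [0, 0, 0, 0, 0, 0.03, 1],
    [0, 0, 0, 0, 0, 0.036, 1],
    [0, 0, 0, 0, 0, 0.036, 1],
  ],
)

```text
t: 27.6
tool_pos: [0.6073, 0.059, 0.0191]
tool_rot: [2.187, 2.255, 0.001]
contact_force: [1.6, 1.5, 0.4]
opening: 0.0462
grip_force: 31.9
```

Run:
```python
from h import *
o=get_obs();print(o["tool_pos"],o["opening"],o["contact_force"],o["wrist_torque"])
dial("x1")
```

```text
[0.6072567  0.05900125 0.01905207] 0.0462201621864409 [1.59905811 1.54125883 0.40752002] [ 0.24664094 -0.09412676 -0.00771089]
tail/ptr [(65, 203), (70, 195), (75, 184), (80, 177), (85, 187), (90, 202), (250, 200), (255, 187), (260, 172), (265, 161), (270, 152), (275, 144), (280, 141), (285, 151), (290, 165), (295, 179), (300, 191), (305, 200), (310, 208)]
rim [(90, 193), (95, 163), (100, 133), (105, 156), (110, 186), (240, 171), (245, 142), (250, 131), (255, 129), (260, 129), (265, 130), (270, 129), (275, 128), (280, 129), (285, 128), (290, 128), (295, 129), (300, 129), (305, 130), (310, 130), (315, 134), (320, 148), (325, 175)]
```

Request:
carry_out(
  rows=[
    [0, 0, 0, 0, 0, 0.002, -0.6],
    [0, 0, 0, 0, 0, 0.002, -0.6],
    [0, 0, 0, 0, 0, 0.002, -0.6],
    [0, 0, 0, 0, 0, 0, -0.6],
    [0, 0, 0, 0, 0, 0, -0.6],
  ],
)

```text
t: 28.15
tool_pos: [0.6071, 0.0589, 0.0191]
tool_rot: [2.187, 2.255, 0.0]
contact_force: [0.5, 0.1, 0.1]
opening: 0.0684
grip_force: 0.0
```

Request:
carry_out(
  rows=[
    [0, 0, 0, 0, 0, -0.1, -0.6],
    [0, 0, 0, 0, 0, -0.25, -0.6],
    [0, 0, 0, 0, 0, -0.25, -0.6],
    [0, 0, 0, 0, 0, -0.25, -0.6],
    [0, 0, 0, 0, 0, -0.25, -0.6],
  ],
)

```text
t: 28.65
tool_pos: [0.6062, 0.059, 0.0929]
tool_rot: [-2.187, -2.254, 0.002]
contact_force: [-0.1, -0.8, -0.5]
opening: 0.0678
grip_force: 0.0
```

Request:
carry_out(
  rows=[
    [0, 0, 0, 0, 0, 0, -0.6],
    [0, 0, 0, 0, 0, 0, -0.6],
    [0, 0, 0, 0, 0, 0, -0.6],
    [0, 0, 0, 0, 0, 0, -0.6],
    [0, 0, 0, 0, 0, 0, -0.6],
  ],
)

```text
t: 29.15
tool_pos: [0.6069, 0.059, 0.0938]
tool_rot: [-2.187, -2.255, 0.0]
contact_force: [-0.7, 0.1, 0.7]
opening: 0.0681
grip_force: 0.0
```

Run:
```python
from h import *
o=get_obs();print(o["tool_pos"],o["opening"],o["contact_force"],o["t"])
dial("x2")
c=get_image("side"); p=px(c,[.606,.03,.03]).astype(int);cv2.imwrite("pics/h5.png",cv2.resize(c["img"][p[1]-45:p[1]+45,p[0]-50:p[0]+50],None,fx=6,fy=6,interpolation=cv2.INTER_CUBIC))
goal([.607,.0595,.0185],.032)
```

```text
[0.60689373 0.05897718 0.09377226] 0.068054628426181 [-0.71808101  0.14533132  0.65463199] 29.15
tail/ptr [(40, 205), (45, 198), (50, 190), (55, 183), (60, 183), (65, 192), (70, 204), (235, 195), (240, 176), (245, 155), (250, 138), (255, 128), (260, 121), (265, 124), (270, 133), (275, 142), (280, 149), (285, 154), (290, 161), (295, 167), (300, 174), (305, 181), (310, 190), (315, 198), (320, 206)]
rim [(60, 192), (95, 165), (100, 136), (105, 157), (110, 187), (230, 181), (235, 159), (240, 138), (245, 128), (250, 127), (255, 128), (260, 128), (265, 131), (270, 130), (275, 129), (280, 128), (285, 128), (290, 130), (295, 129), (300, 129), (305, 130), (310, 128), (315, 126), (320, 128), (325, 137), (330, 152), (335, 168), (340, 184)]
[ 0.000e+00  0.000e+00 -5.000e-04  1.700e-03  1.000e-04  2.516e-01]
```

View pics/h5.png

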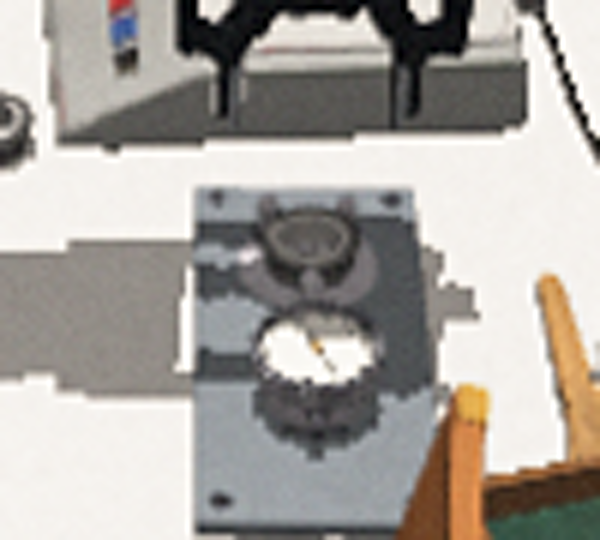

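Cone A is seated flat against both pins at (308,240), and the pointer is deflected to about 57°. I'll pick it up again and take it to the case.

Request:
carry_out(
  rows=[
    [0, 0, 0, 0.001, 0, 0.08, -0.6],
    [0, 0, 0, 0.001, 0, 0.16, -0.6],
    [0, 0, 0, 0.001, 0, 0.22, -0.6],
    [0, 0, 0, 0.001, 0, 0.248, -0.6],
    [0, 0, 0, 0.001, 0, 0.248, -0.6],
  ],
)

```text
t: 29.75
tool_pos: [0.6058, 0.0593, 0.0181]
tool_rot: [-2.186, -2.253, 0.003]
contact_force: [0.3, -0.2, -0.6]
opening: 0.0685
grip_force: 0.0
```

Request:
carry_out(
  rows=[
    [0, 0, 0, 0, 0, 0, 1],
    [0, 0, 0, 0, 0, 0, 1],
    [0, 0, 0, 0, 0, 0, 1],
    [0, 0, 0, 0, 0, 0, 1],
    [0, 0, 0, 0, 0, 0, 1],
  ],
  force=35,
)

```text
t: 30.25
tool_pos: [0.6074, 0.0591, 0.0214]
tool_rot: [2.187, 2.255, 0.0]
contact_force: [-4.4, -1.4, 5.3]
opening: 0.0459
grip_force: 35.4
```

Request:
carry_out(
  rows=[
    [0, 0, 0, 0, 0, -0.1, 1],
    [0, 0, 0, 0, 0, -0.25, 1],
    [0, 0, 0, 0, 0, -0.4, 1],
    [0, 0, 0, 0, 0, -0.4, 1],
  ],
)

```text
t: 30.65
tool_pos: [0.6126, 0.0593, 0.1493]
tool_rot: [2.179, 2.246, 0.018]
contact_force: [1.5, 0.1, 0.5]
opening: 0.0457
grip_force: 37.8
```

Request:
carry_out(
  rows=[
    [0, 0, 0.23, -0.6, -0.4, 0, 1],
    [0, 0, 0.23, -0.6, -0.4, 0, 1],
    [0, 0, 0.23, -0.6, -0.4, 0, 1],
    [0, 0, 0.23, -0.6, -0.4, 0, 1],
    [0, 0, 0.23, -0.6, -0.4, 0, 1],
  ],
)

```text
t: 31.15
tool_pos: [0.4905, -0.127, 0.1392]
tool_rot: [2.848, 1.323, -0.001]
contact_force: [0.6, 0.2, -2.4]
opening: 0.0461
grip_force: 37.8
```

Request:
carry_out(
  rows=[
    [0, 0, 0.23, 0, 0, 0, 1],
    [0, 0, 0.23, 0, 0, 0, 1],
    [0, 0, 0.23, 0, 0, 0, 1],
    [0, 0, 0.23, 0, 0, 0, 1],
    [0, 0, 0.23, 0, 0, 0, 1],
  ],
)

```text
t: 31.65
tool_pos: [0.4925, -0.1243, 0.1393]
tool_rot: [3.133, 0.236, 0.001]
contact_force: [-0.5, 0.4, -1.3]
opening: 0.0462
grip_force: 37.8
```

Run:
```python
from h import *
o=get_obs();print(o["tool_pos"],o["contact_force"],o["opening"],o["q"].round(2))
goal([.5564,-.3016,.12],-1.636)
```

```text
[ 0.49252121 -0.12426642  0.13934648] [-0.45408451  0.40091032 -1.3449128 ] 0.046188223842302055 [-0.39 -0.16  1.97  0.    1.33  1.03]
[ 0.000e+00 -3.000e-04  6.860e-02  1.219e-01  6.163e-01  6.470e-02]
```

Request:
carry_out(
  rows=[
    [0, 0, 0.069, 0.122, 0.3, 0, 1],
    [0, 0, 0.069, 0.122, 0.616, 0, 1],
    [0, 0, 0.069, 0.122, 0.616, 0, 1],
    [0, 0, 0.069, 0.122, 0.616, 0, 1],
    [0, 0, 0.069, 0.122, 0.616, 0, 1],
  ],
)

```text
t: 32.15
tool_pos: [0.5581, -0.3058, 0.1394]
tool_rot: [3.138, -0.102, 0.002]
contact_force: [-0.5, 0.1, -1.6]
opening: 0.0457
grip_force: 37.8
```

Request:
carry_out(
  rows=[
    [0, 0, 0, 0, 0, 0.1, 1],
    [0, 0, 0, 0, 0, 0.15, 1],
    [0, 0, 0, 0, 0, 0.15, 1],
    [0, 0, 0, 0, 0, 0.15, 1],
    [0, 0, 0, 0, 0, 0.15, 1],
  ],
)

```text
t: 32.65
tool_pos: [0.5581, -0.3011, 0.096]
tool_rot: [3.139, -0.094, 0.003]
contact_force: [0.6, 0.3, -1.3]
opening: 0.0457
grip_force: 37.8
```

Run:
```python
from h import *
o=get_obs();print(o["tool_pos"],o["contact_force"],o["opening"],o["q"].round(2))
goal([.5564,-.3016,.0174],-1.636)
```

```text
[ 0.55811185 -0.30111905  0.09598839] [ 0.61127075  0.28787847 -1.27099071] 0.04573346389760464 [-0.61  0.19  1.7   0.    1.25  1.02]
[ 0.0004 -0.0006  0.0016 -0.0061  0.0016  0.262 ]
```

Request:
carry_out(
  rows=[
    [0, 0, 0, -0.005, 0, 0.08, 1],
    [0, 0, 0, -0.005, 0, 0.16, 1],
    [0, 0, 0, -0.005, 0, 0.22, 1],
    [0, 0, 0, -0.005, 0, 0.25, 1],
    [0, 0, 0, -0.005, 0, 0.257, 1],
  ],
)

```text
t: 33.15
tool_pos: [0.556, -0.301, 0.0176]
tool_rot: [-3.14, 0.095, 0.001]
contact_force: [-1.2, -0.2, 0.7]
opening: 0.0459
grip_force: 37.9
```

Request:
carry_out(
  rows=[
    [0, 0, 0, 0, 0, 0, 1],
    [0, 0, 0, 0, 0, 0.006, 1],
    [0, 0, 0, 0, 0, 0.006, 1],
  ],
)

```text
t: 33.45
tool_pos: [0.5569, -0.3017, 0.0175]
tool_rot: [3.139, -0.095, 0.003]
contact_force: [-1.1, 1.4, 4.4]
opening: 0.0455
grip_force: 38.2
```

On the floor. Release, rise, and go to cone B.

Request:
carry_out(
  rows=[
    [0, 0, 0, 0, 0, 0, -0.6],
    [0, 0, 0, 0, 0, 0, -0.6],
    [0, 0, 0, 0, 0, 0, -0.6],
    [0, 0, 0, 0, 0, 0, -0.6],
  ],
)

```text
t: 33.85
tool_pos: [0.5558, -0.301, 0.0156]
tool_rot: [-3.14, 0.095, 0.0]
contact_force: [-0.8, 0.5, -0.4]
opening: 0.0685
grip_force: 0.0
```

Request:
carry_out(
  rows=[
    [0, 0, 0, 0, 0, -0.2, -0.6],
    [0, 0, 0, 0, 0, -0.43, -0.6],
    [0, 0, 0, 0, 0, -0.43, -0.6],
    [0, 0, 0, -0.3, -0.2, -0.43, -0.6],
    [0, 0, 0, -0.4, -0.4, -0.43, -0.6],
  ],
)

```text
t: 34.35
tool_pos: [0.486, -0.2318, 0.1465]
tool_rot: [3.138, -0.098, 0.004]
contact_force: [0.4, 1.1, 0.2]
opening: 0.0685
grip_force: 0.0
```

Request:
carry_out(
  rows=[
    [0, 0, -0.02, 0, -0.2, 0, -0.6],
    [0, 0, -0.02, 0, -0.2, 0, -0.6],
    [0, 0, -0.02, 0, -0.2, 0, -0.6],
  ],
)

```text
t: 34.65
tool_pos: [0.4897, -0.1697, 0.1448]
tool_rot: [3.141, 0.007, 0.001]
contact_force: [0.4, 0.5, -0.3]
opening: 0.0682
grip_force: 0.0
```

Run:
```python
from h import *
o=get_obs();print(o["tool_pos"],o["opening"],o["q"].round(2))
goal([.4408,.162,.12],-1.571)
c=get_image("top");im=c["img"]
a=cv2.resize(im[262:304,170:330],(800,210),interpolation=cv2.INTER_CUBIC)
b=cv2.resize(im[200:300,380:500],(468,390),interpolation=cv2.INTER_CUBIC)
cv2.imwrite("pics/row3.png",np.vstack([a,cv2.copyMakeBorder(b,0,0,0,332,cv2.BORDER_CONSTANT)]))
```

```text
[ 0.48974242 -0.1697213   0.14477869] 0.0681960258836079 [-0.48 -0.14  1.94 -0.    1.33  1.09]
[ 1.0000e-04 -2.0000e-04  1.5000e-03 -1.5820e-01 -1.1065e+00  8.2000e-02]
```

View pics/row3.png

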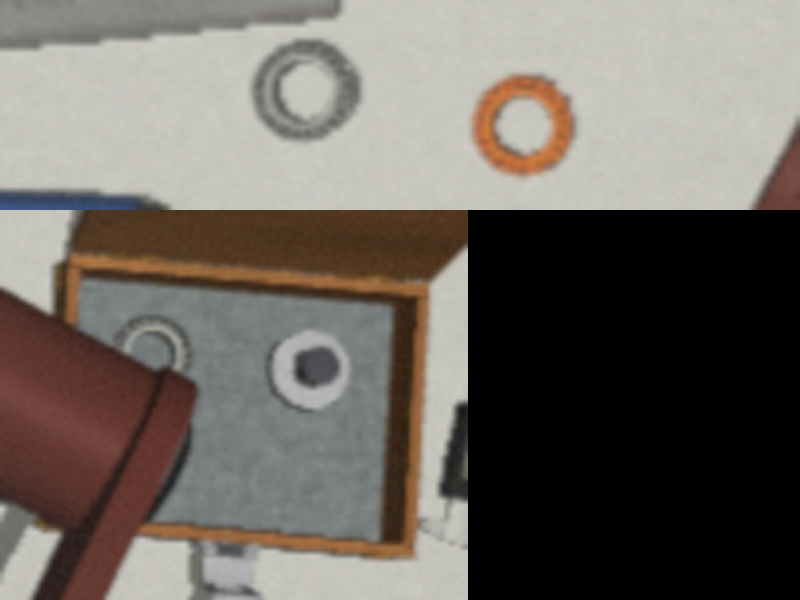

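The master and cone A stand upright in the case at crop (310,370) and (155,350). Cone B is unmoved at (306,90).

Request:
carry_out(
  rows=[
    [0, 0, 0, -0.1, -0.65, 0, -0.6],
    [0, 0, 0, -0.1, -0.65, 0, -0.6],
    [0, 0, 0, -0.1, -0.65, 0, -0.6],
    [0, 0, 0, -0.1, -0.65, 0, -0.6],
    [0, 0, 0, -0.1, -0.65, 0, -0.6],
  ],
)

```text
t: 35.2
tool_pos: [0.4591, 0.027, 0.1448]
tool_rot: [-3.141, -0.011, -0.0]
contact_force: [-0.2, -0.3, 0.3]
opening: 0.0682
grip_force: 0.0
```

Request:
carry_out(
  rows=[
    [0, 0, 0, -0.058, -0.2, 0.05, -0.6],
    [0, 0, 0, -0.058, -0.45, 0.2, -0.6],
    [0, 0, 0, -0.058, -0.45, 0.2, -0.6],
    [0, 0, 0, -0.058, -0.45, 0.2, -0.6],
    [0, 0, 0, -0.058, -0.45, 0.2, -0.6],
  ],
)

```text
t: 35.7
tool_pos: [0.4421, 0.1584, 0.084]
tool_rot: [3.14, 0.004, -0.002]
contact_force: [0.2, 0.4, 0.2]
opening: 0.0683
grip_force: 0.0
```

Request:
carry_out(
  rows=[
    [0, 0, 0, 0, 0, 0, -0.6],
    [0, 0, 0, 0, 0, 0, -0.6],
  ],
)

```text
t: 35.9
tool_pos: [0.4431, 0.1576, 0.0858]
tool_rot: [-3.142, 0.001, -0.003]
contact_force: [0.5, -0.5, -0.0]
opening: 0.0682
grip_force: 0.0
```

Run:
```python
from h import *
o=get_obs();print(o["tool_pos"],o["opening"],o["q"].round(2))
goal([.4408,.162,.006],-1.571)
```

```text
[0.44308589 0.15756691 0.08582227] 0.06819610118865381 [ 0.18 -0.19  2.1  -0.    1.23  1.75]
[-0.000e+00 -7.000e-04 -1.000e-04 -8.200e-03 -1.480e-02  2.661e-01]
```

Request:
carry_out(
  rows=[
    [0, 0, 0, -0.008, -0.015, 0.08, -0.6],
    [0, 0, 0, -0.008, -0.015, 0.15, -0.6],
    [0, 0, 0, -0.008, -0.015, 0.21, -0.6],
    [0, 0, 0, -0.008, -0.015, 0.245, -0.6],
    [0, 0, 0, -0.008, -0.015, 0.265, -0.6],
  ],
)

```text
t: 36.4
tool_pos: [0.4394, 0.1626, 0.0049]
tool_rot: [3.141, 0.001, -0.0]
contact_force: [0.5, 0.3, 0.2]
opening: 0.0681
grip_force: 0.0
```

Request:
carry_out(
  rows=[
    [0, 0, 0, 0, 0, 0, -0.6],
    [0, 0, 0, 0, 0, 0, 1],
    [0, 0, 0, 0, 0, 0, 1],
    [0, 0, 0, 0, 0, 0, 1],
    [0, 0, 0, 0, 0, 0, 1],
  ],
  force=35,
)

```text
t: 36.9
tool_pos: [0.4403, 0.1635, 0.0067]
tool_rot: [3.142, 0.004, 0.003]
contact_force: [-1.6, -1.1, 4.9]
opening: 0.0465
grip_force: 35.6
```

Run:
```python
from h import *
o=get_obs();print(o["tool_pos"],o["opening"],o["contact_force"],o["grip_force"])
goal([.6065,.0590,.12],.032)
```

```text
[0.44027472 0.16351565 0.0066955 ] 0.04646909735088556 [-1.59556178 -1.07530513  4.91644758] 35.563374320045114
[-5.000e-04 -6.000e-04  4.906e-01  5.541e-01  3.497e-01 -3.765e-01]
```

Request:
carry_out(
  rows=[
    [0, 0, 0, 0, 0, -0.15, 1],
    [0, 0, 0, 0, 0, -0.37, 1],
    [0, 0, 0, 0, 0, -0.37, 1],
    [0, 0, 0, 0, 0, -0.37, 1],
  ],
)

```text
t: 37.3
tool_pos: [0.4418, 0.1641, 0.1203]
tool_rot: [-3.14, -0.004, -0.013]
contact_force: [0.4, -0.5, -0.5]
opening: 0.0466
grip_force: 36.8
```

Request:
carry_out(
  rows=[
    [0, 0, -0.21, 0.45, 0.28, 0, 1],
    [0, 0, -0.21, 0.45, 0.28, 0, 1],
    [0, 0, -0.21, 0.45, 0.28, 0, 1],
    [0, 0, -0.21, 0.45, 0.28, 0, 1],
    [0, 0, -0.21, 0.45, 0.28, 0, 1],
  ],
)

```text
t: 37.8
tool_pos: [0.5745, 0.0783, 0.1133]
tool_rot: [-2.969, -1.023, 0.006]
contact_force: [-0.2, 0.2, -0.7]
opening: 0.0464
grip_force: 36.8
```

Request:
carry_out(
  rows=[
    [0, 0, -0.21, 0, 0, 0, 1],
    [0, 0, -0.21, 0, 0, 0, 1],
    [0, 0, -0.21, 0, 0, 0, 1],
    [0, 0, -0.21, 0, 0, 0, 1],
    [0, 0, -0.21, 0, 0, 0, 1],
  ],
)

```text
t: 38.3
tool_pos: [0.5727, 0.0798, 0.1132]
tool_rot: [-2.474, -1.932, 0.005]
contact_force: [0.6, 0.1, -0.2]
opening: 0.0466
grip_force: 36.8
```

Run:
```python
from h import *
o=get_obs();print(o["tool_pos"],o["opening"],o["contact_force"],o["q"].round(2))
goal([.6065,.0590,.08],.032)
```

```text
[0.57270912 0.07976103 0.11323451] 0.04656104497538453 [ 0.64379963  0.14317294 -0.1860936 ] [0.01 0.05 1.82 0.   1.28 0.25]
[-1.300e-03  1.000e-04 -8.820e-02 -3.970e-02  1.265e-01  1.103e-01]
```

Request:
carry_out(
  rows=[
    [0, 0, -0.088, -0.04, 0.124, 0, 1],
    [0, 0, -0.088, -0.04, 0.124, 0.05, 1],
    [0, 0, -0.088, -0.04, 0.124, 0.11, 1],
    [0, 0, -0.088, -0.04, 0.124, 0.11, 1],
    [0, 0, -0.088, -0.04, 0.124, 0.11, 1],
  ],
)

```text
t: 38.8
tool_pos: [0.6059, 0.0591, 0.081]
tool_rot: [-2.189, -2.249, 0.004]
contact_force: [-0.8, -1.2, -1.3]
opening: 0.0463
grip_force: 36.8
```

Request:
carry_out(
  rows=[
    [0, 0, 0, 0, 0, 0.04, 1],
    [0, 0, 0, 0, 0, 0.06, 1],
    [0, 0, 0, 0, 0, 0.06, 1],
    [0, 0, 0, 0, 0, 0.06, 1],
    [0, 0, 0, 0, 0, 0.06, 1],
  ],
)

```text
t: 39.3
tool_pos: [0.6078, 0.059, 0.0657]
tool_rot: [2.19, 2.251, 0.001]
contact_force: [-0.2, -0.0, -0.9]
opening: 0.0463
grip_force: 36.8
```

Run:
```python
from h import *
o=get_obs();print(o["tool_pos"],o["opening"],o["contact_force"])
goal([.6065,.0590,.0187],.032)
```

```text
[0.60777599 0.0589555  0.06569358] 0.04632777546176306 [-0.205134   -0.04466318 -0.94138785]
[ 0.0003  0.     -0.0015  0.0003 -0.0044  0.1566]
```

Request:
carry_out(
  rows=[
    [0, 0, -0.001, 0, -0.003, 0.02, 1],
    [0, 0, -0.001, 0, -0.003, 0.05, 1],
    [0, 0, -0.001, 0, -0.003, 0.08, 1],
    [0, 0, -0.001, 0, -0.003, 0.1, 1],
    [0, 0, -0.001, 0, -0.003, 0.12, 1],
  ],
)

```text
t: 39.8
tool_pos: [0.6061, 0.0592, 0.0282]
tool_rot: [-2.187, -2.254, 0.0]
contact_force: [-0.4, 2.9, 0.9]
opening: 0.0462
grip_force: 37.0
```

Request:
carry_out(
  rows=[
    [0, 0, 0, 0, 0, 0.01, 1],
    [0, 0, 0, 0, 0, 0.02, 1],
    [0, 0, 0, 0, 0, 0.03, 1],
    [0, 0, 0, 0, 0, 0.036, 1],
    [0, 0, 0, 0, 0, 0.036, 1],
  ],
)

```text
t: 40.3
tool_pos: [0.6067, 0.0589, 0.0188]
tool_rot: [2.187, 2.255, 0.0]
contact_force: [-1.4, 1.2, 2.1]
opening: 0.0463
grip_force: 37.1
```

Run:
```python
from h import *
o=get_obs();print(o["tool_pos"],o["opening"],o["contact_force"],o["wrist_torque"])
dial("x3")
```

```text
[0.60668541 0.0589224  0.01878999] 0.04626347888003803 [-1.37342528  1.17729249  2.094602  ] [0.32531299 0.30881967 0.07344355]
tail/ptr [(25, 207), (30, 199), (35, 191), (40, 181), (45, 173), (50, 176), (55, 188), (60, 200), (225, 203), (230, 192), (235, 179), (240, 168), (245, 164), (250, 166), (255, 172), (260, 178), (265, 185), (270, 191), (275, 197), (280, 199), (285, 197), (290, 197), (295, 200), (300, 205)]
rim [(95, 164), (100, 133), (105, 157), (110, 187), (240, 172), (245, 142), (250, 130), (255, 129), (260, 129), (265, 130), (270, 129), (275, 128), (280, 128), (285, 129), (290, 130), (295, 129), (300, 129), (305, 129), (310, 129), (315, 134), (320, 149), (325, 176)]
```

Request:
carry_out(
  rows=[
    [0, 0, 0, 0, 0, 0, -0.6],
    [0, 0, 0, 0, 0, 0, -0.6],
    [0, 0, 0, 0, 0, 0, -0.6],
    [0, 0, 0, 0, 0, 0, -0.6],
    [0, 0, 0, 0, 0, 0, -0.6],
  ],
)

```text
t: 40.85
tool_pos: [0.6065, 0.0588, 0.0183]
tool_rot: [2.187, 2.255, -0.0]
contact_force: [0.2, 0.2, -0.1]
opening: 0.0681
grip_force: 0.0
```

Request:
carry_out(
  rows=[
    [0, 0, 0, 0, 0, -0.1, -0.6],
    [0, 0, 0, 0, 0, -0.25, -0.6],
    [0, 0, 0, 0, 0, -0.25, -0.6],
    [0, 0, 0, 0, 0, -0.25, -0.6],
    [0, 0, 0, 0, 0, -0.25, -0.6],
  ],
)

```text
t: 41.35
tool_pos: [0.6057, 0.0589, 0.0923]
tool_rot: [-2.187, -2.254, 0.002]
contact_force: [0.2, -1.0, -1.1]
opening: 0.0678
grip_force: 0.0
```

Request:
carry_out(
  rows=[
    [0, 0, 0, 0, 0, 0, -0.6],
    [0, 0, 0, 0, 0, 0, -0.6],
    [0, 0, 0, 0, 0, 0, -0.6],
    [0, 0, 0, 0, 0, 0, -0.6],
    [0, 0, 0, 0, 0, 0, -0.6],
  ],
)

```text
t: 41.85
tool_pos: [0.6064, 0.0589, 0.0931]
tool_rot: [-2.187, -2.255, 0.0]
contact_force: [0.3, 0.4, 0.3]
opening: 0.0677
grip_force: 0.0
```

Run:
```python
from h import *
o=get_obs();print(o["tool_pos"],o["opening"],o["contact_force"],o["t"])
dial("x4")
c=get_image("side")
old=cv2.imread("pics/h5.png"); p=px(c,[.606,.03,.03]).astype(int);new=cv2.resize(c["img"][p[1]-45:p[1]+45,p[0]-50:p[0]+50],None,fx=6,fy=6,interpolation=cv2.INTER_CUBIC)
d=cv2.absdiff(old,new)[190:300,230:380]; print("seat diff",d.mean(),d.max())
goal([.607,.0595,.0185],.032)
```

```text
[0.60641471 0.05891848 0.0931358 ] 0.06770087049798293 [0.31115711 0.43039628 0.27434822] 41.85
tail/ptr [(30, 206), (35, 197), (40, 186), (45, 174), (50, 169), (55, 176), (60, 191), (65, 206), (225, 205), (230, 191), (235, 171), (240, 150), (245, 136), (250, 128), (255, 127), (260, 128), (265, 134), (270, 140), (275, 147), (280, 155), (285, 160), (290, 165), (295, 171), (300, 177), (305, 183), (310, 192), (315, 200)]
rim [(95, 166), (100, 135), (105, 157), (110, 188), (230, 181), (235, 160), (240, 140), (245, 129), (250, 127), (255, 128), (260, 128), (265, 129), (270, 130), (275, 130), (280, 130), (285, 130), (290, 130), (295, 130), (300, 130), (305, 130), (310, 128), (315, 126), (320, 129), (325, 138), (330, 154), (335, 169), (340, 184)]
seat diff 4.610868686868687 37
[-0.     -0.     -0.0005  0.0019  0.0017  0.2493]
```

Request:
carry_out(
  rows=[
    [0, 0, 0, 0.001, 0, 0.08, -0.6],
    [0, 0, 0, 0.001, 0, 0.16, -0.6],
    [0, 0, 0, 0.001, 0, 0.22, -0.6],
    [0, 0, 0, 0.001, 0, 0.248, -0.6],
    [0, 0, 0, 0.001, 0, 0.248, -0.6],
  ],
)

```text
t: 42.45
tool_pos: [0.6054, 0.0592, 0.0175]
tool_rot: [-2.186, -2.253, 0.003]
contact_force: [-0.4, -0.0, 0.4]
opening: 0.0681
grip_force: 0.0
```

Request:
carry_out(
  rows=[
    [0, 0, 0, 0, 0, 0, 1],
    [0, 0, 0, 0, 0, 0, 1],
    [0, 0, 0, 0, 0, 0, 1],
    [0, 0, 0, 0, 0, 0, 1],
    [0, 0, 0, 0, 0, 0, 1],
  ],
)

```text
t: 42.95
tool_pos: [0.6067, 0.0591, 0.0208]
tool_rot: [2.187, 2.255, -0.001]
contact_force: [-5.0, -0.9, 6.2]
opening: 0.0465
grip_force: 35.3
```

Request:
carry_out(
  rows=[
    [0, 0, 0, 0, 0, -0.1, 1],
    [0, 0, 0, 0, 0, -0.25, 1],
    [0, 0, 0, 0, 0, -0.4, 1],
    [0, 0, 0, 0, 0, -0.4, 1],
  ],
)

```text
t: 43.35
tool_pos: [0.6122, 0.0591, 0.1491]
tool_rot: [2.179, 2.246, 0.018]
contact_force: [0.2, -0.2, 0.9]
opening: 0.0461
grip_force: 38.8
```

Request:
carry_out(
  rows=[
    [0, 0, 0.23, -0.6, -0.4, 0, 1],
    [0, 0, 0.23, -0.6, -0.4, 0, 1],
    [0, 0, 0.23, -0.6, -0.4, 0, 1],
    [0, 0, 0.23, -0.6, -0.4, 0, 1],
    [0, 0, 0.23, -0.6, -0.4, 0, 1],
  ],
)

```text
t: 43.85
tool_pos: [0.4901, -0.1272, 0.139]
tool_rot: [2.848, 1.323, -0.0]
contact_force: [1.2, 1.0, -1.3]
opening: 0.0464
grip_force: 38.8
```

Request:
carry_out(
  rows=[
    [0, 0, 0.23, 0, 0, 0, 1],
    [0, 0, 0.23, 0, 0, 0, 1],
    [0, 0, 0.23, 0, 0, 0, 1],
    [0, 0, 0.23, 0, 0, 0, 1],
    [0, 0, 0.23, 0, 0, 0, 1],
  ],
)

```text
t: 44.35
tool_pos: [0.4922, -0.1245, 0.1391]
tool_rot: [3.132, 0.236, 0.002]
contact_force: [0.4, -0.3, -1.4]
opening: 0.0461
grip_force: 38.8
```

Run:
```python
from h import *
o=get_obs();print(o["tool_pos"],o["contact_force"],o["opening"],o["q"].round(2))
goal([.4835,-.345,.12],-1.636)
```

```text
[ 0.49215166 -0.12446359  0.13909382] [ 0.40841637 -0.34516768 -1.38472711] 0.04605488112573184 [-0.39 -0.16  1.97  0.    1.33  1.03]
[ 1.000e-04 -3.000e-04  6.860e-02 -1.388e-01  7.225e-01  6.390e-02]
```

Request:
carry_out(
  rows=[
    [0, 0, 0.069, -0.07, 0.36, 0, 1],
    [0, 0, 0.069, -0.139, 0.722, 0, 1],
    [0, 0, 0.069, -0.139, 0.722, 0, 1],
    [0, 0, 0.069, -0.139, 0.722, 0, 1],
    [0, 0, 0.069, -0.139, 0.722, 0, 1],
  ],
)

```text
t: 44.85
tool_pos: [0.4841, -0.3489, 0.1394]
tool_rot: [3.138, -0.1, 0.002]
contact_force: [0.1, -1.1, -1.3]
opening: 0.046
grip_force: 38.8
```

Request:
carry_out(
  rows=[
    [0, 0, 0, 0, 0, 0.1, 1],
    [0, 0, 0, 0, 0, 0.15, 1],
    [0, 0, 0, 0, 0, 0.15, 1],
    [0, 0, 0, 0, 0, 0.15, 1],
    [0, 0, 0, 0, 0, 0.15, 1],
  ],
)

```text
t: 45.35
tool_pos: [0.4853, -0.3446, 0.0953]
tool_rot: [3.139, -0.093, 0.002]
contact_force: [0.1, -0.1, -0.3]
opening: 0.0464
grip_force: 38.8
```

Run:
```python
from h import *
o=get_obs();print(o["tool_pos"],o["contact_force"],o["opening"],o["q"].round(2))
goal([.4835,-.345,.0172],-1.636)
```

```text
[ 0.48534416 -0.3445988   0.09527236] [ 0.12851433 -0.05158039 -0.34511816] 0.04635162465595741 [-0.74  0.1   1.8   0.    1.24  0.89]
[ 0.0004 -0.0005  0.0018 -0.0065  0.0014  0.2602]
```

Request:
carry_out(
  rows=[
    [0, 0, 0, -0.005, 0, 0.08, 1],
    [0, 0, 0, -0.005, 0, 0.16, 1],
    [0, 0, 0, -0.005, 0, 0.22, 1],
    [0, 0, 0, -0.005, 0, 0.25, 1],
    [0, 0, 0, -0.005, 0, 0.256, 1],
  ],
)

```text
t: 45.85
tool_pos: [0.4831, -0.3444, 0.0173]
tool_rot: [-3.14, 0.094, 0.0]
contact_force: [-0.3, 1.5, -1.3]
opening: 0.0459
grip_force: 38.8
```

Request:
carry_out(
  rows=[
    [0, 0, 0, 0, 0, 0, 1],
    [0, 0, 0, 0, 0, 0.006, 1],
    [0, 0, 0, 0, 0, 0.006, 1],
  ],
)

```text
t: 46.15
tool_pos: [0.484, -0.3456, 0.0171]
tool_rot: [3.138, -0.095, 0.003]
contact_force: [-1.1, -0.3, 2.5]
opening: 0.0462
grip_force: 39.1
```

Request:
carry_out(
  rows=[
    [0, 0, 0, 0, 0, 0, -0.6],
    [0, 0, 0, 0, 0, 0, -0.6],
    [0, 0, 0, 0, 0, 0, -0.6],
    [0, 0, 0, 0, 0, 0, -0.6],
  ],
)

```text
t: 46.55
tool_pos: [0.483, -0.3447, 0.0153]
tool_rot: [-3.14, 0.095, 0.0]
contact_force: [0.4, -0.2, -0.5]
opening: 0.0686
grip_force: 0.0
```

Request:
carry_out(
  rows=[
    [0, 0, 0, 0, 0, -0.15, -0.6],
    [0, 0, 0, 0, 0, -0.8, -0.6],
    [0, 0, 0, 0, 0, -0.8, -0.6],
    [0, 0, 0, 0, 0, -0.8, 0],
    [0, 0, 0, 0, 0, -0.8, 1],
  ],
)

```text
t: 47.05
tool_pos: [0.483, -0.3447, 0.2582]
tool_rot: [3.139, -0.095, 0.002]
contact_force: [0.6, -0.0, -1.1]
opening: 0.0401
grip_force: 0.0
```

Request:
carry_out(
  rows=[
    [0, 0, 0, 0, 0, -0.25, 1],
    [0, 0, 0, 0, 0, -0.25, 1],
    [0, 0, 0, 0, 0, -0.25, 1],
  ],
)

```text
t: 47.35
tool_pos: [0.4845, -0.346, 0.337]
tool_rot: [3.133, -0.095, 0.012]
contact_force: [-0.2, -0.3, 0.6]
opening: 0.0001
grip_force: 0.0
```

Run:
```python
from h import *
o=get_obs();print(o["tool_pos"],o["opening"],o["q"].round(2))
goal([.705,-.359,.32],-1.636)
c=get_image("top"); im=c["img"]; s=get_image("side")["img"]
a=im[160:310,370:530];b=s[220:400,240:420]
cv2.imwrite("pics/c1.png",np.hstack([cv2.resize(a,(400,375)),cv2.resize(b,(375,375))]))
```

```text
[ 0.48445344 -0.34600799  0.33700069] 9.296671606489982e-05 [-0.75 -0.07  1.56  0.    1.64  0.89]
[ 0.0021 -0.0026  0.0015  0.7359 -0.0017  0.0626]
```

View pics/c1.png

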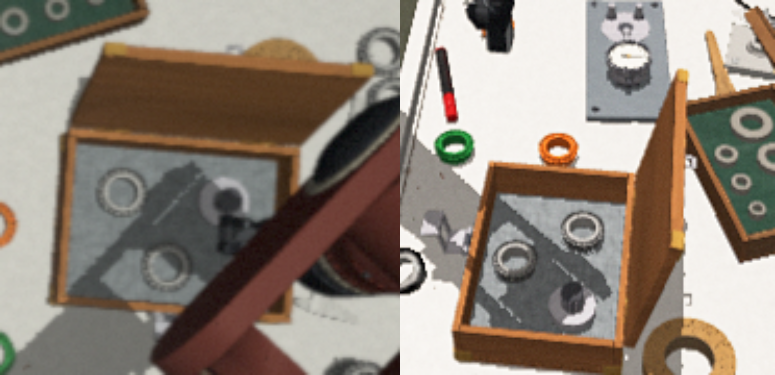

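All three parts stand upright in the case: cones at (122,193) and (165,265), master at (222,198). The lid leans back and a staple shows near its edge. I'll push the lid off-centre, clear of the staple.

Request:
carry_out(
  rows=[
    [0, 0, 0, 0.74, 0.165, 0, 1],
    [0, 0, 0, 0.74, 0.165, 0, 1],
    [0, 0, 0, 0.74, 0.165, 0, 1],
    [0, 0, 0, 0.74, 0.165, 0, 1],
    [0, 0, 0, 0.74, 0.165, 0, 1],
  ],
)

```text
t: 47.95
tool_pos: [0.7035, -0.4073, 0.3245]
tool_rot: [-3.136, 0.094, 0.008]
contact_force: [-0.5, 0.3, 0.3]
opening: 0.0003
grip_force: 0.0
```

Request:
carry_out(
  rows=[
    [0, 0, 0, 0, 0, 0, 1],
    [0, 0, 0, 0, 0, 0, 1],
    [0, 0, 0, 0, 0, 0, 1],
  ],
)

```text
t: 48.25
tool_pos: [0.7006, -0.4074, 0.3293]
tool_rot: [-3.139, 0.096, 0.003]
contact_force: [-0.2, -0.2, -1.1]
opening: -0.0001
grip_force: 0.0
```

Run:
```python
from h import *
o=get_obs();print(o["tool_pos"],o["contact_force"],o["q"].round(2))
goal([.71,-.409,.19],-1.636)
```

```text
[ 0.70063718 -0.40736235  0.32927047] [-0.24661363 -0.18570398 -1.07320314] [-0.62  0.46  0.97 -0.    1.71  1.01]
[-3.000e-04  6.000e-04  1.300e-03  3.230e-02  4.000e-03  4.642e-01]
```

Request:
carry_out(
  rows=[
    [0, 0, 0, 0.035, 0, 0.1, 1],
    [0, 0, 0, 0.035, 0, 0.25, 1],
    [0, 0, 0, 0.035, 0, 0.38, 1],
    [0, 0, 0, 0.035, 0, 0.45, 1],
    [0, 0, 0, 0.035, 0, 0.45, 1],
  ],
)

```text
t: 48.75
tool_pos: [0.7089, -0.4067, 0.1898]
tool_rot: [-3.135, 0.096, 0.012]
contact_force: [-0.5, 0.3, -0.2]
opening: -0.0002
grip_force: 0.0
```

Request:
carry_out(
  rows=[
    [0, 0, 0, -0.05, 0, 0, 1],
    [0, 0, 0, -0.1, 0, 0, 1],
    [0, 0, 0, -0.16, 0, 0, 1],
    [0, 0, 0, -0.21, 0, 0, 1],
    [0, 0, 0, -0.26, 0, 0, 1],
  ],
)

```text
t: 49.25
tool_pos: [0.635, -0.4043, 0.2006]
tool_rot: [3.136, -0.095, 0.011]
contact_force: [1.3, 0.6, 2.1]
opening: 0.0002
grip_force: 1.3
```

Run:
```python
from h import *
o=get_obs();print(o["tool_pos"],o["contact_force"],o["q"].round(2))
goal([.5795,-.409,.191],-1.636)
goal([.5414,-.404,.173],-1.636)
```

```text
[ 0.63500273 -0.40429115  0.20062745] [1.30316857 0.63242066 2.12422618] [-0.67  0.36  1.31  0.    1.46  0.97]
[ 0.0012 -0.0024  0.0014 -0.1839  0.0268  0.0308]
[ 0.0012 -0.0024  0.0014 -0.3122  0.0177  0.0899]
```

Request:
carry_out(
  rows=[
    [0, 0, 0, -0.06, 0, 0.005, 1],
    [0, 0, 0, -0.12, 0, 0.015, 1],
    [0, 0, 0, -0.184, 0, 0.03, 1],
    [0, 0, 0, -0.25, 0, 0.06, 1],
    [0, 0, 0, -0.312, 0, 0.09, 1],
  ],
)

```text
t: 49.75
tool_pos: [0.5414, -0.399, 0.1734]
tool_rot: [3.135, -0.096, 0.011]
contact_force: [1.8, 0.9, 0.5]
opening: -0.0003
grip_force: 1.0
```

Request:
carry_out(
  rows=[
    [0, 0, 0, -0.04, 0, 0.03, 1],
    [0, 0, 0, -0.075, 0, 0.06, 1],
    [0, 0, 0, -0.105, 0, 0.095, 1],
    [0, 0, 0, -0.13, 0, 0.13, 1],
    [0, 0, 0, -0.15, 0, 0.165, 1],
  ],
)

```text
t: 50.25
tool_pos: [0.4953, -0.3953, 0.1185]
tool_rot: [3.139, -0.095, 0.0]
contact_force: [-0.6, -0.5, 1.5]
opening: 0.0
grip_force: 0.7
```

Run:
```python
from h import *
o=get_obs();print(o["tool_pos"],o["contact_force"],o["q"].round(2))
goal([.489,-.40,.109],-1.636)
goal([.479,-.40,.066],-1.636)
```

```text
[ 0.49534948 -0.39531902  0.1185184 ] [-0.55862083 -0.45598494  1.53463584] [-0.79  0.16  1.69 -0.    1.29  0.84]
[ 0.0002 -0.0001  0.0014 -0.0202  0.0168  0.0317]
[ 2.000e-04 -1.000e-04  1.400e-03 -5.350e-02  1.880e-02  1.751e-01]
```

Request:
carry_out(
  rows=[
    [0, 0, 0, -0.02, 0, 0.04, 1],
    [0, 0, 0, -0.035, 0, 0.08, 1],
    [0, 0, 0, -0.045, 0, 0.12, 1],
    [0, 0, 0, -0.053, 0, 0.155, 1],
    [0, 0, 0, -0.053, 0, 0.172, 1],
  ],
)

```text
t: 50.75
tool_pos: [0.4792, -0.3936, 0.0678]
tool_rot: [-3.138, 0.095, 0.005]
contact_force: [-11.1, 8.3, 27.8]
opening: -0.0001
grip_force: 14.1
```

Request:
carry_out(
  rows=[
    [0, 0, 0, 0, 0, 0.005, 1],
    [0, 0, 0, 0, 0, 0.01, 1],
    [0, 0, 0, 0, 0, 0.015, 1],
    [0, 0, 0, 0, 0, 0.015, 1],
  ],
)

```text
t: 51.15
tool_pos: [0.4793, -0.3937, 0.0678]
tool_rot: [-3.137, 0.094, 0.007]
contact_force: [-14.5, 11.7, 29.9]
opening: 0.0002
grip_force: 14.9
```

The lid is down at 68 mm. Next, the hasp.

Request:
carry_out(
  rows=[
    [0, 0, 0, 0, 0, -0.1, 1],
    [0, 0, 0, 0, 0, -0.22, 0],
    [0, 0, 0, 0, 0, -0.22, -0.4],
    [0, 0, 0, -0.15, -0.1, -0.22, -0.4],
    [0, 0, 0, -0.25, -0.17, -0.22, -0.4],
  ],
)

```text
t: 51.65
tool_pos: [0.4069, -0.3374, 0.1266]
tool_rot: [-3.137, 0.095, 0.004]
contact_force: [-0.0, -0.2, 1.0]
opening: 0.0582
grip_force: 0.0
```

Request:
carry_out(
  rows=[
    [0, 0, 0, 0, 0, 0, -0.4],
    [0, 0, 0, 0, 0, 0, -0.4],
    [0, 0, 0, 0, 0, 0, -0.4],
  ],
)

```text
t: 51.95
tool_pos: [0.4089, -0.3393, 0.129]
tool_rot: [3.14, -0.095, 0.001]
contact_force: [-0.1, -0.5, -0.0]
opening: 0.0597
grip_force: 0.0
```

Run:
```python
from h import *
o=get_obs();print(o["tool_pos"],o["contact_force"],o["opening"])
c=get_image("side");im=c["img"]
print(px(c,[.398,-.340,.0765]))
# bright-grey tab blob near expectation in side view
hsv=cv2.cvtColor(im,cv2.COLOR_BGR2HSV); p=px(c,[.398,-.340,.0765]).astype(int)
g=cv2.cvtColor(im,cv2.COLOR_BGR2GRAY); print(g[p[1]-16:p[1]+18:2,p[0]-22:p[0]+26:2])
goal([.398,-.340,.066],-1.636)
```

```text
[ 0.40889123 -0.33926046  0.12896906] [-0.08995916 -0.45634999 -0.01993298] 0.05973423085774049
[254.98574018 326.25815274]
[[148 150  93  83 159  23  15  21  19  19  20  16  22  18 141 244 244 242
  244 245 243 244 244 225]
 [146 154  82 101 138  42  13  23  22  17  18  10  11  31 149 132 248 243
  244 246 243 244 245 184]
 [146 137  80 126 111 103   8  26  26  31  25  18  38  74 136 143 131 248
  245 244 245 244 247 124]
 [149 111  78 141 100 153  39  25  22  17  17  18  24  79 141 145 142 227
  246 244 245 245 254  85]
 [149  93  79 152 115 144 148 148 136  21  20  25  27  88 133 145 147 142
  227 248 244 245 227  73]
 [148  85  95 147 136 148 148 146 144  21  16  23  11  84 127 142 145 146
  142 129 246 246 185  81]
 [146  84 126 124 128 144 145 149 148  81  78  32  18  88 112 142 141 142
  146 141 225 249 144 168]
 [129  85 141  86 139 146 143 132 149 152 130 122 122 117  87 123 190 204
  143 144 135 229  99  83]
 [102  84 146  84 143 147 145 143 144 144 116 115 116 122  83  83 250 248
  152 142 143 139  84 114]
 [ 94  85 155 114 144 141 143 148 144 123 116 115 116 113 183  74 245 248
  252 177 143 121  92 119]
 [ 83 102 133 136 145 143 142 149 147 125 112 119 117  96 249 126 146 213
  138 117 116  87 106 107]
 [ 83 129 104 144 149 147 147 143 151 128 109 150 153  89 249 210 102 119
  119 129  55  84 112  94]
 [ 81 142  94 151 144 148 146 146 142 156 247 248 251 150 132 178 112 120
  123 105  48  81 113 109]
 [ 78 152 110 148 144 146 141 191 246 248 244 245 245 230  67 102 120 119
  127  73  37  87 114 104]
 [ 73 150 136 151 123 118 116 254 247 245 245 245 244 249 130  88 118 121
  127  86  78  86  82  69]
 [ 97 141 116  25  45  75  49   0 237 247 244 244 243 245 221  95 112 113
  115 109  84  89  73  61]
 [136  48  55 116 182 195 199 113   0 246 245 243 243 246 251 240 141 145
  148 107  84  85  59  67]]
[ 2.000e-04 -3.000e-04  1.500e-03 -3.710e-02  3.800e-03  2.107e-01]
```

Request:
carry_out(
  rows=[
    [0, 0, 0, -0.037, 0.003, 0.05, -0.4],
    [0, 0, 0, -0.037, 0.003, 0.11, -0.4],
    [0, 0, 0, -0.037, 0.003, 0.17, -0.4],
    [0, 0, 0, -0.037, 0.003, 0.205, -0.4],
    [0, 0, 0, -0.037, 0.003, 0.205, -0.4],
  ],
  force=20,
)

```text
t: 52.5
tool_pos: [0.3968, -0.3385, 0.0656]
tool_rot: [-3.138, 0.095, 0.003]
contact_force: [0.6, -0.1, 0.1]
opening: 0.0601
grip_force: 0.0
```

Request:
carry_out(
  rows=[
    [0, 0, 0, 0, 0, 0, 1],
    [0, 0, 0, 0, 0, 0, 1],
    [0, 0, 0, 0, 0, 0, 1],
    [0, 0, 0, 0, 0, 0, 1],
    [0, 0, 0, 0, 0, 0, 1],
  ],
)

```text
t: 53.0
tool_pos: [0.3979, -0.3414, 0.0692]
tool_rot: [3.134, -0.095, 0.004]
contact_force: [0.4, -4.8, -0.9]
opening: 0.0291
grip_force: 21.7
```

Request:
carry_out(
  rows=[
    [0, 0, 0, 0.018, 0, -0.019, 1],
    [0, 0, 0, 0.037, 0, -0.036, 1],
    [0, 0, 0, 0.06, 0, -0.048, 1],
    [0, 0, 0, 0.085, 0, -0.057, 1],
    [0, 0, 0, 0.111, 0, -0.061, 1],
  ],
)

```text
t: 53.5
tool_pos: [0.4299, -0.3435, 0.0867]
tool_rot: [3.134, -0.095, -0.002]
contact_force: [-3.2, -7.8, -4.0]
opening: 0.0292
grip_force: 20.0
```

Request:
carry_out(
  rows=[
    [0, 0, 0, 0.026, 0, 0, 1],
    [0, 0, 0, 0.052, 0, 0.005, 1],
    [0, 0, 0, 0.076, 0, 0.015, 1],
    [0, 0, 0, 0.099, 0, 0.028, 1],
    [0, 0, 0, 0.118, 0, 0.045, 1],
  ],
)

```text
t: 54.0
tool_pos: [0.467, -0.3461, 0.075]
tool_rot: [3.134, -0.095, 0.004]
contact_force: [-0.7, -4.2, 4.2]
opening: 0.0293
grip_force: 21.3
```

Request:
carry_out(
  rows=[
    [0, 0, 0, 0, 0, 0.005, 1],
    [0, 0, 0, 0, 0, 0.005, 1],
  ],
)

```text
t: 54.2
tool_pos: [0.468, -0.3462, 0.0741]
tool_rot: [3.133, -0.095, 0.008]
contact_force: [1.1, -5.3, 4.7]
opening: 0.0294
grip_force: 21.5
```

Request:
carry_out(
  rows=[
    [0, 0, 0, 0, 0, 0, -0.2],
    [0, 0, 0, 0, 0, 0, -0.2],
    [0, 0, 0, 0, 0, 0, -0.2],
    [0, 0, 0, 0, 0, -0.1, -0.2],
    [0, 0, 0, 0, 0, -0.2, -0.2],
  ],
)

```text
t: 54.7
tool_pos: [0.4646, -0.3417, 0.1292]
tool_rot: [-3.137, 0.095, 0.005]
contact_force: [0.3, -1.4, -0.7]
opening: 0.0516
grip_force: 0.0
```

Request:
carry_out(
  rows=[
    [0, 0, 0, -0.2, -0.5, -0.3, -0.2],
    [0, 0, 0, -0.2, -0.7, -0.3, -0.2],
    [0, 0, 0, -0.2, -0.7, -0.3, -0.2],
    [0, 0, 0, -0.2, -0.7, -0.3, -0.2],
    [0, 0, 0, -0.2, -0.7, -0.3, -0.2],
  ],
)

```text
t: 55.2
tool_pos: [0.4177, -0.1275, 0.2212]
tool_rot: [-3.14, 0.094, -0.001]
contact_force: [0.4, 0.3, 0.7]
opening: 0.0515
grip_force: 0.0
```

Run:
```python
from h import *
o=get_obs();print(o["tool_pos"],o["contact_force"],o["opening"])
for n in("side","top"):
    c=get_image(n);im=c["img"]; a=cv2.imread(f"pics/{n}0.png")
    for lab,P in(("open tab",[.398,-.342,.0765]),("shut tab",[.466,-.347,.081]),("lid centre",[.52,-.40,.068])):
        p=px(c,P).astype(int); sl=np.s_[p[1]-3:p[1]+4,p[0]-3:p[0]+4]; print(n,lab,p,"before",a[sl].reshape(-1,3).mean(0).round(),"now",im[sl].reshape(-1,3).mean(0).round())
    p=px(c,[.466,-.347,.075]).astype(int); hs=cv2.cvtColor(im[p[1]-20:p[1]+22,p[0]-24:p[0]+25],cv2.COLOR_BGR2HSV)[...,1]
    for r in hs[::2]: print("".join("#" if v<60 else "." for v in r))
```

```text
[ 0.41770856 -0.12745123  0.22120954] [0.36854267 0.32553771 0.70666977] 0.05152836462910439
side open tab [254 326] before [221. 219. 226.] now [240. 244. 247.]
side shut tab [285 328] before [131. 134. 136.] now [129. 145. 172.]
side lid centre [308 353] before [170. 170. 167.] now [ 75. 135. 210.]
##################...............................
#################................................
#################................................
################.................................
################.................................
###############..................................
###############..........#.......................
###############.........##.......................
##########################.......................
##############..###....###.......................
#############..####....###.......................
#############..######.###........................
#########################........................
############..####..####.........................
###########......................................
###########.....................................
[... 807 characters left out ...]

.................................................
.................................................
.................................................
..................##############.................
.................##############..................
.................######....####..................
................##############...................
................###############..................
.................###.......###...................
##############################...................
############################################.....
#################################################
#################################################
#################################################
```

```bash
python3 -c "
from h import *
print(finish_job())"
```

```text
the job is handed in; nothing more can be done
None
```

The job is handed in after about 55 s of robot time: the dial was zeroed on the master to within about 1°, both cones in the row were gauged left to right, and all three parts are in the case with the lid shut and the hasp over the catch (hasp confirmed by tab height and pixel checks only).

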